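Fish the tubing clamp out from under the pump guard and put it away

TASK

The scissor-type tubing clamp has slid under the fixed pump guard, out of the gripper's reach. Take the hooked rod from its rest, reach it in through the slot under the guard's front sheet and draw the clamp out by a finger ring until both rings are well in front of the guard, then lay the rod back on its rest; finally squeeze the clamp fully shut, as it only then fits, and lay it flat in its narrow open case. Leave the bottles and vials standing, and do not touch the clamp with the gripper while its rings are still behind the guard.

Things in the scene. Friction and masses are not known exactly. Their poses are not given: they have to be found in the camera images.
- guard: Fixed pump guard by the wall: grey side plates, clear front sheet and clear flat top. Origin: on the countertop under the front sheet's outer face, mid width; x points into the guard, y left along the sheet, z up. 280 wide (inside y -137 to 137), 200 deep, 178 high. Front sheet (trim to x = -3) runs up from z = 70; below it an open slot. Outside each side plate a flange 18 wide, 10 high
- pump (a point): Front edge of the base plate of the pump (blue motor) inside the guard, at (110, 0, 46) in the guard's frame, same axes. The plate runs 88 on in x and 114 to either side, and all above it is pump, up to z = 165. It stands on rubber feet 18 across at guard x 125 and 185, y -100 and 100; below the plate it is open
- hook: Hooked rod, loose, lying level in the V notches of its rest. Origin: middle of the black handle on the rod's axis; x along the rod to the hook, z up. Handle 72 long, 14 wide (y), 22 high, flat sides: grasp it across y at the origin. Steel rod 7 thick to x = 175, where it bends down; a tail with a ball end runs back to x = -74. About 0.16 kg, balanced within 25 of the origin
- hook_tip (a point): Lowest point of the hook, at (170, 0, -37) in the hooked rod's frame; the downward leg is 6.6 thick, 33 long, its lower end leaning 5 back towards the handle, rounded
- rest: Fixed grey rest for the hooked rod: base 124 x 52 x 6 and two upright forks at x = -46 and 46 whose V notches, 34 wide at the top (z = 69), hold the rod's thin parts on both sides of the handle. Origin: underside centre; x along the rod, towards the side where the hook belongs. At rest the rod's axis is 55 above the origin, its own origin within 5 mm of the rest's middle
- clamp: Steel tubing clamp like scissors, lying flat, 155 long, 13 thick at the pivot, 0.14 kg. Origin: underside at the pivot; x points to the jaws (50 ahead), finger rings 85 behind; z up. Shut it is symmetric about x, 75 wide over the rings. Shanks, bars 8.4 thick, run from pivot to rings 8 to 10 beside the middle line; squeeze them together about 38 behind the pivot (26 wide shut, up to 50 open)
- clamp_arm (a joint): Opening of the clamp's second arm about the pivot, rad: 0 fully shut, up to 0.55; opening swings the second handle (on the +y side) to +y and its jaw to -y. A light friction holds it where it is left
- clamp_ring_a (a point): Centre of the first arm's finger ring (at -85, -19, 5.5 in the clamp's frame): hole 20 across, ring bar 8.4 thick, ring 37 over all, top at 9.7 above the countertop when flat
- clamp_ring_b (a point): Centre of the second arm's finger ring, same ring, at -85, +19, 5.5 when shut, moving with that arm
- clamp_mid (a point): Middle of the shut clamp's outline, 26 behind the pivot and 5.5 above its underside; axes as the clamp's
- case: Fixed grey open case for the clamp: outside 200 (x) x 98 (y) x 26 high, walls 5, floor 5 thick: inside 190 x 88 x 21 deep. Origin: underside centre; x along its length. The shut clamp lies in it lengthwise, either way round; open it is too wide
- case_floor (a point): Centre of the case's inner floor
- bottle_a: Brown sample bottle with a white cap, 51 across, 109 high, standing; origin underside centre
- bottle_b: Brown sample bottle with a dark cap, 51 across, 109 high, standing; origin underside centre
- dropper: Small dropper bottle, 31 across, 62 high, standing; origin underside centre
- vial_in: Capped vial, 28 across, 92 high, standing inside the guard; origin underside centre
- vial_out: Capped vial, 28 across, 92 high, standing in front of the guard to the right; origin underside centre

How it is judged:
On the way, in this order (a step that is already met when the one before it is completed fails the run):
1. the hook bears on the clamp while both finger rings are still behind the front sheet (contact force between hook and clamp above 0.15 N and x of each of clamp_ring_a, clamp_ring_b in the frame of guard above 0.005 m), for 0.05 s.
2. both finger rings are drawn out at least 40 mm in front of the front sheet (x of each of clamp_ring_a, clamp_ring_b in the frame of guard below -0.04 m), for 0.1 s.
3. the hooked rod lies in its rest again, let go (horizontal distance between hook and rest below 0.015 m and z of hook in the frame of rest below 0.061 m and angle between the x axis of hook and the x axis of rest, either way round below 0.12 rad and linear speed of hook below 0.03 m/s and x of hook_tip in the frame of rest above 0.15 m and contact force between the fingers and hook below 0.05 N), for 0.2 s.
At the end, for the whole second after the job is handed in: The shut clamp (opening under 0.06 rad) lies still and flat on the case floor, along the case within 0.15 rad either way round, middle within 20 mm of the case's; the rod lies still in both notches of its rest, hook on its proper side, origin within 15 mm of the rest's middle (value of joint clamp_arm below 0.06 rad and z of clamp_mid in the frame of case_floor below 0.012 m and angle between clamp_mid's own z axis and vertical below 0.08 rad and horizontal distance between clamp_mid and case_floor below 0.02 m and angle between the x axis of clamp_mid and the x axis of case, either way round below 0.15 rad and linear speed of clamp below 0.02 m/s and horizontal distance between hook and rest below 0.015 m and z of hook in the frame of rest below 0.061 m and angle between the x axis of hook and the x axis of rest, either way round below 0.12 rad and linear speed of hook below 0.03 m/s and x of hook_tip in the frame of rest above 0.15 m); the robot touches nothing.
It fails at once if the gripper or arm touches the clamp while a finger ring is still behind the front sheet (x of any of clamp_ring_a, clamp_ring_b in the frame of guard above 0 m and contact force between any of the fingers, the arm and clamp above 0.2 N).
It fails at once if a bottle or vial is knocked over (angle between any of bottle_a, bottle_b, dropper, vial_in, vial_out's own z axis and vertical above 0.5 rad).
It also fails if it takes over 72 s, if anything falls off the work surface, if the arm or the gripper's body presses on something with over 40 N, if the wrist force passes 120 N, or if a joint passes its speed limit or range.

ROBOT

A 6-joint arm with a two-finger parallel gripper is mounted at the origin on a cart in front of the work surface, level with it; the furniture and walls round the work are solid. World frame = base frame: x ahead of the robot, y to its left, z up, the work surface at z = 0. Lengths are in m, angles in rad, forces in N, time in s.
With the tool pointing down it reaches from about 0.25 to 0.775 m from the base axis. Payload 4 kg.
Tool frame: the origin (TCP) lies midway between the tips of the shut fingers; the grasp point (between the pads) lies 19 mm behind it; z points along the fingers, y is the line along which they close (so a half turn about z gives the same grasp; the last joint's range is limited). The gripper opens to 94 mm and grips with 3 to 60 N. Pads are 16 mm wide; open, the fingers measure 119 mm over their backs; the gripper's body (75 mm by 177 mm) begins 78 mm behind the grasp point.
Start: joints at [1.074, 0.087, 1.371, -0, 1.684, -0.103], TCP at [0.211, 0.508, 0.206] pointing down, gripper open.
Joint ranges: [-3.1, 3.1], [-0.76, 2.03], [0.27, 2.55], [-1.08, 4.22], [0.17, 2.65], [-2.57, 2.57]. Speed limits (rad/s): [2.79, 2.79, 3.14, 3.14, 3.14, 3.14].

INTERFACE

Orientations are given as [roll, pitch, yaw] about the fixed x, y, z axes, in that order (R = Rz(yaw) Ry(pitch) Rx(roll)).
In Python, from bench import robot gives the robot as it stands.
- The arm moves only by the tool servo_tool, never from a script. Its argument "moves" is a list of rows, each a list of 5 numbers: the shift along the tool's x, y, z in units of 25 mm (1.0 is 25 mm), then the turn about the tool's z in units of 6 degrees (1.0 is 6 degrees), then the closure, from 0 (fully open) to 1 (shut). In form: [[dx, dy, dz, yaw, gripper], ...]. A call has 1 to 10 rows; each row is the pose to reach, as a shift and turn from the pose commanded when the call began, along the tool's axes at that moment; what a row does not reach only later rows make up. A row lasts 1/12 s, in which the tool goes at most 41.7 mm and 7.16 degrees, less where a joint would pass 70% of its speed; a pose out of reach is approached as far as the arm can. A call with a gripper value outside its range is refused whole. The fingers move at their own pace and stop on an object; the grip force is fixed at half the most. Time passes only in rows, so rows that repeat a pose let the fingers close. It gives the time, the measured TCP pose, the force, the opening and the grip force at its end, in the units of the state.
- robot.get_obs(): the state, without advancing time (a new reading comes with each control period).
- robot.snapshot(name): name is "scene" or "top"; returns a dict with "image" (400x640x3 uint8, blue, green, red), "fx", "fy", "cx", "cy" (pixels), "k1" (the pictures are not rectified: a ray, as slopes to the right and down, at radius r is drawn at 1 + k1 r^2 times it, then the intrinsics apply), "eye" and "orientation" of the camera in the world. Camera axes: x right, y down, z forward; pixel columns grow to the right and rows downward; lengths in m; the calibration is good to about 2 mm. A picture is of the moment at which its call begins. There is no depth.
- robot.close_job(): hands the job in; it is judged then, once.
The state is a dict: "time": time; "joint_positions": joint angles; "qvel": joint speeds; "joint_torque": joint torques, N m; "tool_pos": TCP position; "ee_rot": TCP orientation; "wrist_force": force on the tool from outside, world axes, zero at the start; "wrist_torque": the same for the moment, N m; "width": finger opening in m; "finger_force": force on a finger pad.
Only numpy, scipy, OpenCV 4.12 (cv2) and the standard library are available. Lean on these libraries where they do the work, as an engineer would, in place of code of your own. Each camera call takes 0.05 s, during which the arm holds its last target. There are 200 camera calls.

## Working session

There is one attempt and no reset: what is moved stays moved. The work goes in short steps, Python scripts to look and compute and a tool call to move; the robot and the scene stay as the last step left them, time stands still between calls to the robot, and variables do not carry over. Pictures are saved under pics/ and viewed, at most 10 in all, crops included, and the job is handed in when it is done.

Besides the shell and the picture viewer there is one more tool, called after "Emit:" by a JSON object that holds its "name" and its "arguments". servo_tool: Moves the arm, as the interface text tells. Its arguments: {"type":"object","properties":{"moves":{"type":"array"}},"required":["moves"]}

```bash
ls; mkdir -p pics; cat > h.py <<'E'
import numpy as np,cv2,pickle
from scipy.spatial.transform import Rotation as R
from bench import robot
def rot(o):
    o=np.array(o,float)
    if o.shape==(3,3): return o
    return R.from_euler('xyz',o).as_matrix() if o.size==3 else R.from_quat(o).as_matrix()
def snap(n,f=None):
    s=robot.snapshot(n)
    if f: cv2.imwrite('pics/%s.png'%f,s['image']); pickle.dump(s,open('pics/%s.pkl'%f,'wb'))
    return s
def ld(f): return pickle.load(open('pics/%s.pkl'%f,'rb'))
def ray(s,u,v):
    a=(u-s['cx'])/s['fx'];b=(v-s['cy'])/s['fy'];x,y=a,b
    for _ in range(20):
        k=1+s['k1']*(x*x+y*y);x,y=a/k,b/k
    d=rot(s['orientation'])@[x,y,1]
    return np.array(s['eye'],float),d
def onz(s,u,v,z):
    e,d=ray(s,u,v);return e+d*(z-e[2])/d[2]
def proj(s,p):
    c=rot(s['orientation']).T@(np.array(p,float)-s['eye']);x,y=c[:2]/c[2];k=1+s['k1']*(x*x+y*y)
    return np.array([s['fx']*x*k+s['cx'],s['fy']*y*k+s['cy']])
def tri(s1,p1,s2,p2):
    e1,d1=ray(s1,*p1);e2,d2=ray(s2,*p2)
    t=np.linalg.lstsq(np.c_[d1,-d2],e2-e1,rcond=None)[0]
    a,b=e1+d1*t[0],e2+d2*t[1];return (a+b)/2,np.linalg.norm(a-b)
E
python3 - <<'E'
from h import *
for n in('scene','top'):
    s=snap(n,n+'0'); print(n,{k:s[k] for k in s if k!='image'})
print(robot.get_obs())
E
```

```text
pics
scene {'fx': 400.87936098538296, 'fy': 400.87936098538296, 'cx': 313.30408552870813, 'cy': 195.07058726341032, 'k1': -0.018918735695109993, 'eye': array([ 1.12267342, -0.90994181,  0.56644074]), 'orientation': array([-2.0430162 , -0.00844677,  0.64185128])}
top {'fx': 401.772381500396, 'fy': 401.772381500396, 'cx': 322.95474821242703, 'cy': 199.63012987646692, 'k1': -0.09443516294737578, 'eye': array([-0.35352092, -0.08981216,  1.17505338]), 'orientation': array([-2.46257315,  0.01249674, -1.5999193 ])}
{'time': 0.1, 'joint_positions': array([ 1.07390726e+00,  8.78843084e-02,  1.37209323e+00, -7.91386698e-06,
        1.68358681e+00, -1.03124650e-01]), 'qvel': array([ 2.81469740e-05, -1.61506228e-03, -2.60351911e-03,  1.33248252e-03,
        1.34180140e-03, -5.95377582e-05]), 'joint_torque': array([ 1.25537477e-03, -3.41254771e+01, -3.03300405e+01,  7.18740234e-02,
        3.05135746e-02, -9.49340847e-05]), 'tool_pos': array([0.21080216, 0.50746914, 0.20442448]), 'ee_rot': array([-3.13963063e+00, -1.95146347e-04,  2.74782716e+00]), 'wrist_force': array([-1.27973007, -0.40905879,  0.00220975]), 'wrist_torque': array([-0.06674107,  0.01095206, -0.03079272]), 'finger_force': 0.0, 'width': 0.09423874708864592}
```

View pics/scene0.png

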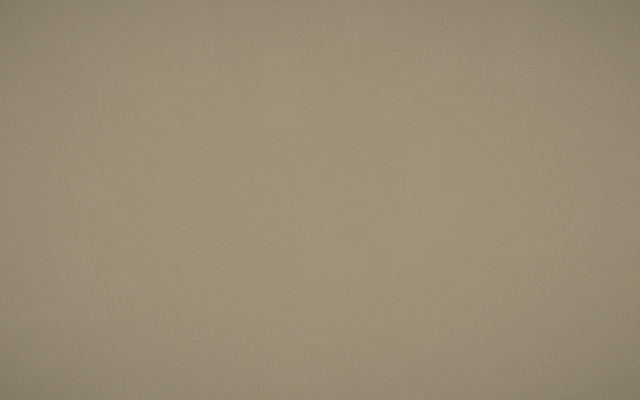

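View pics/top0.png

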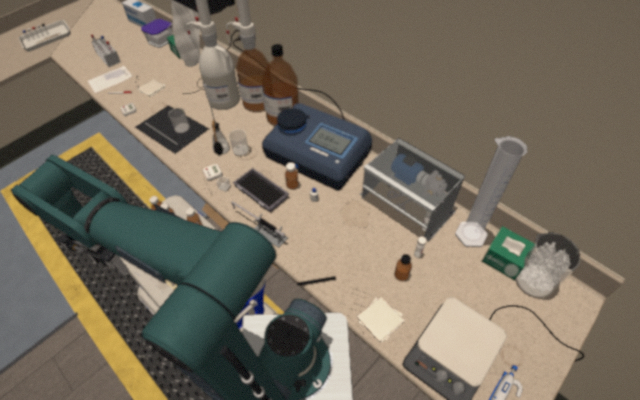

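The scene camera shows only a blank wall, so it gives nothing. The top camera shows the guard near (412,185), a dark case-like item near (262,188), and a rod and rest near (260,222). Next I'll check the projection and enlarge the work area.

```bash
python3 - <<'E'
from h import *
s=ld('top0')
for p in([0,0,0],[.21,.507,.204],[.5,0,0],[.5,.4,0],[.7,-.3,0],[.7,.3,0]): print(p,proj(s,p).round(1))
im=s['image'][130:310,190:450]
im=cv2.resize(im,None,fx=3,fy=3,interpolation=cv2.INTER_CUBIC)
cv2.imwrite('pics/c1.png',im)
E
```

```text
[0, 0, 0] [293.2 361.7]
[0.21, 0.507, 0.204] [111.1 266.6]
[0.5, 0, 0] [295.3 220.9]
[0.5, 0.4, 0] [185.7 224.1]
[0.7, -0.3, 0] [372.3 177.3]
[0.7, 0.3, 0] [220. 182.]
```

View pics/c1.png

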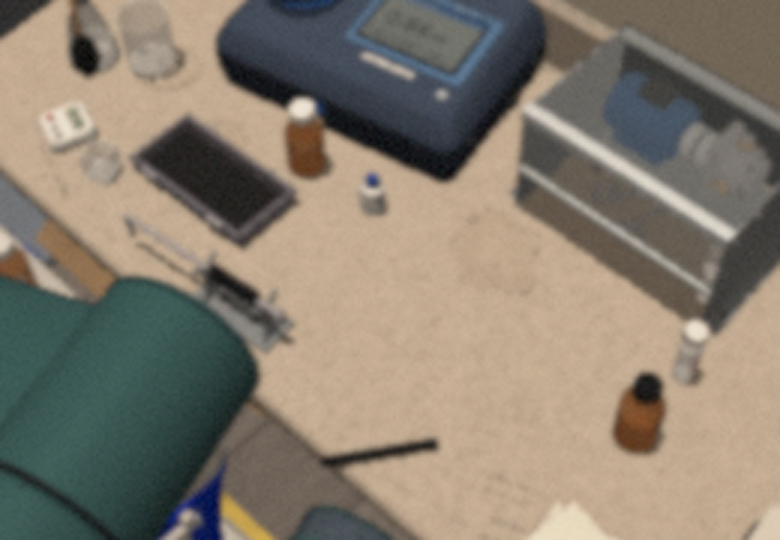

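```bash
python3 - <<'E'
from h import *
s=ld('top0')
def c(u,v,z): return onz(s,u/3+190,v/3+130,z)
def show(n,pts):
    P=[c(*p) for p in pts]; print(n,[tuple(p[:2].round(3)) for p in P],[round(float(np.linalg.norm(P[i]-P[i-1])),3) for i in range(len(P))])
show('guardtop',[(527,105,.178),(733,235,.178)])
show('sheet low',[(520,170,.07),(708,292,.07)])
show('ground',[(518,197,0),(712,325,0)])
show('case',[(188,118,.026),(133,160,.026),(240,243,.026),(296,198,.026)])
show('rod: tip end, handle ends, ball',[(130,217,.055),(207,265,.062),(255,300,.062),(290,330,.055)])
show('bottle a,b,drop,vout base',[(308,170,0),(637,445,0),(374,209,0),(686,378,0)])
show('wall top?',[(c_[0],c_[1],0) for c_ in [(550,70),(800,230)]])
ims=np.mean([robot.snapshot('top')['image'].astype(float) for _ in range(12)],0)
s['image']=ims;pickle.dump(s,open('pics/top0m.pkl','wb'))
g=cv2.resize(ims[150:245,350:445],None,fx=6,fy=6,interpolation=cv2.INTER_CUBIC)
g=cv2.addWeighted(g,1.0+1.0,cv2.GaussianBlur(g,(0,0),9),-1.0,0)
cv2.imwrite('pics/g1.png',np.clip(g*1.3,0,255))
print(proj(s,[0.55,0.1,0]))
E
```

```text
guardtop [(np.float64(0.598), np.float64(-0.252)), (np.float64(0.402), np.float64(-0.45))] [0.278, 0.278]
sheet low [(np.float64(0.593), np.float64(-0.25)), (np.float64(0.405), np.float64(-0.444))] [0.27, 0.27]
ground [(np.float64(0.608), np.float64(-0.254)), (np.float64(0.407), np.float64(-0.463))] [0.29, 0.29]
case [(np.float64(0.738), np.float64(0.17)), (np.float64(0.667), np.float64(0.235)), (np.float64(0.529), np.float64(0.09)), (np.float64(0.596), np.float64(0.024))] [0.203, 0.096, 0.2, 0.094]
rod: tip end, handle ends, ball [(np.float64(0.551), np.float64(0.22)), (np.float64(0.471), np.float64(0.121)), (np.float64(0.42), np.float64(0.063)), (np.float64(0.383), np.float64(0.023))] [0.258, 0.128, 0.077, 0.055]
bottle a,b,drop,vout base [(np.float64(0.664), np.float64(0.012)), (np.float64(0.255), np.float64(-0.352)), (np.float64(0.596), np.float64(-0.072)), (np.float64(0.337), np.float64(-0.42))] [0.542, 0.547, 0.441, 0.434]
wall top? [(np.float64(0.833), np.float64(-0.319)), (np.float64(0.542), np.float64(-0.6))] [0.405, 0.405]
[268.40305962 210.76489593][ WARN:0@21.929] global loadsave.cpp:1063 imwrite_ Unsupported depth image for selected encoder is fallbacked to CV_8U.
```

View pics/g1.png

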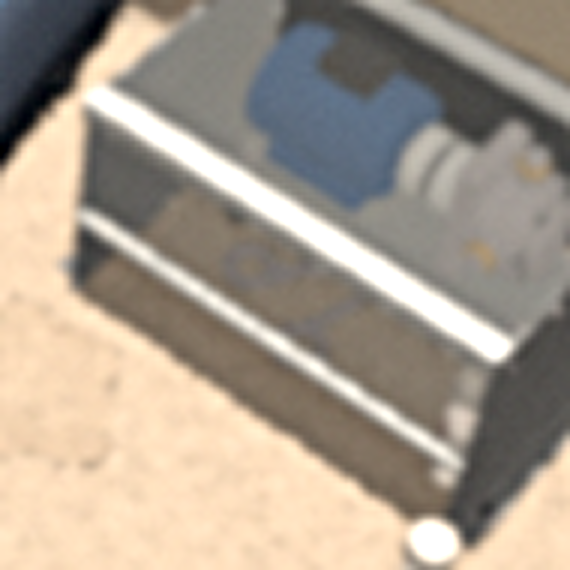

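The guard sizes come out right (sheet 0.278 m). The clamp's rings show behind the sheet at about g1 (255,262) and (318,320). Next is a contrast-enhanced close-up of them.

```bash
cat >> h.py <<'E'
G0=np.array([.5,-.350]);gx=np.array([.709,-.705]);gy=np.array([.705,.709])
def tog(p): d=np.array(p)[:2]-G0; return np.array([d@gx,d@gy])*1000
def fromg(x,y,z): return np.r_[G0+gx*x/1000+gy*y/1000,z/1000]
E
python3 - <<'E'
from h import *
s=ld('top0m')
# rectify ground plane z=5.5mm in guard frame: 4px per mm... 3 px/mm
sc=3.0; X=np.arange(-10,150,1/sc); Y=np.arange(110,-130,-1/sc)
XX,YY=np.meshgrid(X,Y,indexing='ij')
P=np.stack([G0[0]+gx[0]*XX/1e3+gy[0]*YY/1e3,G0[1]+gx[1]*XX/1e3+gy[1]*YY/1e3,np.full(XX.shape,.0055)],-1)-s['eye']
C=P@rot(s['orientation']); x=C[...,0]/C[...,2];y=C[...,1]/C[...,2];k=1+s['k1']*(x*x+y*y)
m=cv2.remap(s['image'].astype(np.float32),(s['fx']*x*k+s['cx']).astype(np.float32),(s['fy']*y*k+s['cy']).astype(np.float32),cv2.INTER_CUBIC)
m=m[::-1]
b=cv2.GaussianBlur(m,(0,0),45); o=np.clip((m-b)*4+128,0,255).astype(np.uint8)
# grid ticks
for gxv in range(0,150,20): cv2.putText(o,str(gxv),(0,int(o.shape[0]-(gxv+10)*sc)),0,.4,(0,0,255),1)
for gyv in range(100,-130,-20): cv2.putText(o,str(gyv),(int((110-gyv)*sc)-8,o.shape[0]-3),0,.4,(0,0,255),1)
cv2.imwrite('pics/rect.png',o);print(o.shape)
E
```

```text
(480, 720, 3)
```

View pics/rect.png

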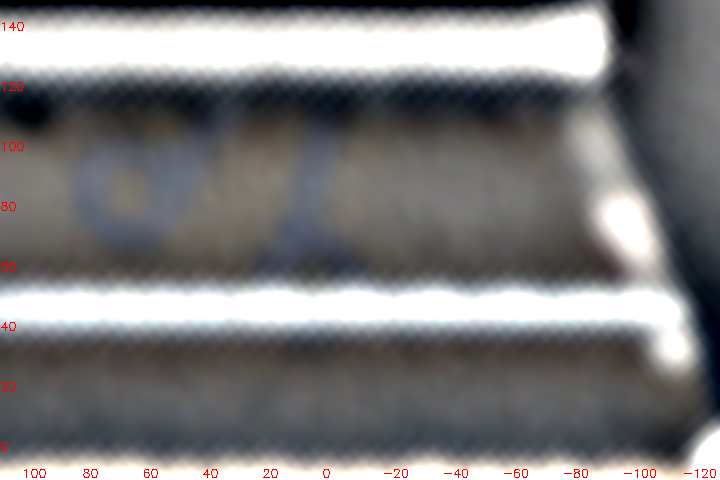

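Ring centres in the guard frame are about (86,67) and (52,7.5) mm, so they are 68 mm apart and the clamp is about 0.37 rad open. The pivot is near (138,-3), under the plate, and vial_in stands near y -100 by the right plate. Next I refine the rod handle and work out the first move.

```bash
cat >> h.py <<'E'
def plan(x,y,z,yawdeg):
    o=robot.get_obs();p=o['tool_pos'];M=rot(o['ee_rot']);yw=np.degrees(o['ee_rot'][2])
    d=M.T@(np.array([x,y,z])-p)/.025; t=-((yawdeg-yw+180)%360-180)/6
    print('t',round(o['time'],2),'pos',p.round(4),'yaw',round(yw,1),'j',o['joint_positions'].round(2),'w',round(o['width'],4),'F',np.round(o['wrist_force'],1),'| units',d.round(2),'turn',round(t,2))
E
python3 - <<'E'
from h import *
s=ld('top0m');im=s['image'];hsv=im.max(2)
sub=hsv[205:250,245:295]
m=(sub<75).astype(np.uint8)
n,l,st,c=cv2.connectedComponentsWithStats(m)
for i in range(1,n):
    if st[i,4]>15:
        pts=np.argwhere(l==i)[:,::-1]+[245,205]
        r=cv2.minAreaRect(pts.astype(np.float32));a,b=np.array(r[0]),0
        print(st[i],c[i]+[245,205],r, onz(s,*(c[i]+[245,205]),.055))
        box=cv2.boxPoints(r); print([onz(s,*q,.06)[:2].round(3) for q in box])
plan(.4455,.092,.2,48.7)
E
```

```text
[ 14  14  16  15 123] [266.44715447 226.04065041] ((266.19342041015625, 226.05189514160156), (18.454429626464844, 7.673157691955566), 29.054607391357422) [0.44215598 0.09419229 0.055     ]
[array([0.445, 0.129]), array([0.473, 0.118]), array([0.433, 0.06 ]), array([0.406, 0.071])]
[  8  25  21  20 130] [264.53846154 243.19230769] ((263.1230773925781, 239.46762084960938), (23.46428108215332, 14.760610580444336), 75.25643920898438) [0.37281605 0.09654776 0.055     ]
[array([0.424, 0.138]), array([0.438, 0.09 ]), array([0.346, 0.066]), array([0.334, 0.112])]
[29 29  8  6 22] [277.63636364 236.40909091] ((277.8970642089844, 236.33822631835938), (8.060433387756348, 3.429971694946289), 30.963754653930664) [0.39827996 0.0540969  0.055     ]
[array([0.398, 0.067]), array([0.41 , 0.062]), array([0.392, 0.038]), array([0.381, 0.043])]
t 0.7 pos [0.211  0.5079 0.2056] yaw 157.4 j [ 1.07  0.09  1.37  0.    1.68 -0.1 ] w 0.0938 F [ 0.1 -0.2  0.8] | units [-15.04 -11.76   0.22] turn 18.12
```

Emit:
{"name": "servo_tool", "arguments": {"moves": [[-15, -11.8, 0, 18, 0], [-15, -11.8, 0, 18, 0], [-15, -11.8, 0, 18, 0], [-15, -11.8, 0, 18, 0], [-15, -11.8, 0, 18, 0], [-15, -11.8, 0, 18, 0], [-15, -11.8, 0, 18, 0], [-15, -11.8, 0, 18, 0], [-15, -11.8, 0, 18, 0], [-15, -11.8, 0, 18, 0]]}}

```text
time: 1.53
tool_pos: [0.4152, 0.1425, 0.2059]
ee_rot: [3.14, -0.001, 1.492]
wrist_force: [0.2, 0.3, -0.2]
width: 0.0939
finger_force: 0.0
```

```bash
python3 - <<'E'
from h import *
plan(.444,.093,.15,48.5)
s=snap('top','top1')
cv2.imwrite('pics/c2.png',cv2.resize(s['image'][130:310,150:420],None,fx=2.8,fy=2.8,interpolation=cv2.INTER_CUBIC))
E
```

```text
t 1.53 pos [0.4152 0.1425 0.2059] yaw 85.5 j [ 0.2  -0.16  1.61  0.    1.69  0.28] w 0.0939 F [ 0.2  0.3 -0.2] | units [-1.88  1.3   2.24] turn 6.16
```

View pics/c2.png

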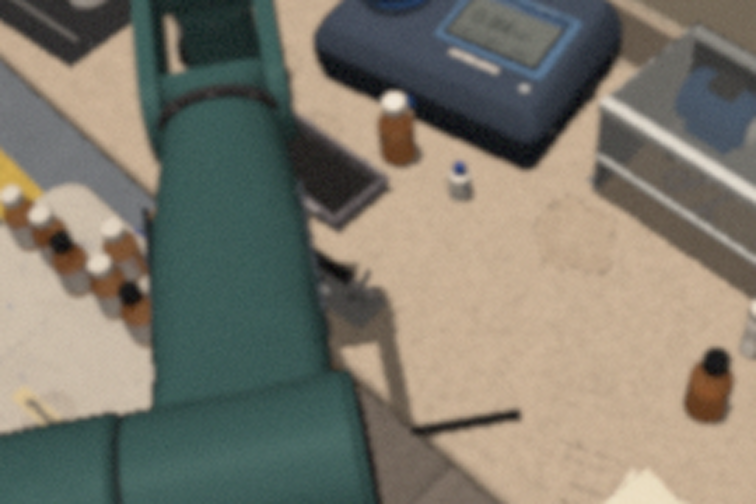

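Emit:
{"name": "servo_tool", "arguments": {"moves": [[-1.88, 1.3, 0, 6.1, 0], [-1.88, 1.3, 0, 6.1, 0], [-1.88, 1.3, 0, 6.1, 0], [-1.88, 1.3, 0, 6.1, 0], [-1.88, 1.3, 0, 6.1, 0], [-1.88, 1.3, 0, 6.1, 0], [-1.88, 1.3, 1.6, 6.1, 0], [-1.88, 1.3, 3.2, 6.1, 0], [-1.88, 1.3, 3.6, 6.1, 0], [-1.88, 1.3, 3.6, 6.1, 0]]}}

```text
time: 2.42
tool_pos: [0.4405, 0.0951, 0.1118]
ee_rot: [-3.136, 0.006, 0.861]
wrist_force: [0.1, 0.1, -0.2]
width: 0.0939
finger_force: 0.0
```

```bash
python3 - <<'E'
from h import *
plan(.444,.093,.036,48.7)
s=snap('top','top2')
cv2.imwrite('pics/c3.png',cv2.resize(s['image'][170:280,210:340],None,fx=5,fy=5,interpolation=cv2.INTER_CUBIC))
E
```

```text
t 2.42 pos [0.4405 0.0951 0.1118] yaw 49.4 j [ 0.09 -0.09  1.74  0.    1.51  0.8 ] w 0.0939 F [ 0.1  0.1 -0.2] | units [0.05 0.18 3.03] turn 0.11
```

View pics/c3.png

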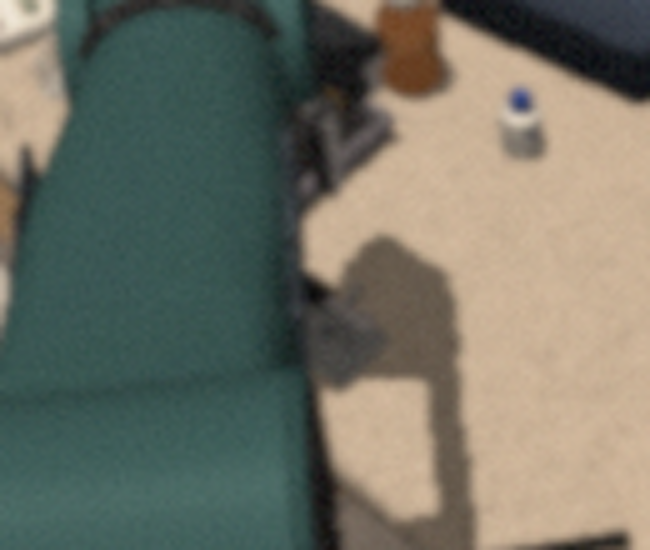

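This view shows only the arm covering the rest, with no sign of contact. I'll descend now.

Emit:
{"name": "servo_tool", "arguments": {"moves": [[0.1, 0.1, 1.2, 0.1, 0], [0.1, 0.1, 2.4, 0.1, 0], [0.1, 0.1, 3.0, 0.1, 0], [0.1, 0.1, 3.0, 0.1, 0], [0.1, 0.1, 3.0, 0.1, 0.4], [0.1, 0.1, 3.0, 0.1, 0.7], [0.1, 0.1, 3.0, 0.1, 0.75], [0.1, 0.1, 3.0, 0.1, 0.8], [0.1, 0.1, 3.0, 0.1, 0.85], [0.1, 0.1, 3.0, 0.1, 0.85]]}}

```text
time: 3.3
tool_pos: [0.4476, 0.0954, 0.0413]
ee_rot: [3.141, -0.001, 0.849]
wrist_force: [-0.8, 0.4, -0.1]
width: 0.0576
finger_force: 0.0
```

Emit:
{"name": "servo_tool", "arguments": {"moves": [[-0.15, 0, 0.2, 0, 0.7], [-0.15, 0, 0.2, 0, 0.8], [-0.15, 0, 0.2, 0, 0.9], [-0.15, 0, 0.2, 0, 1], [-0.15, 0, 0.2, 0, 1], [-0.15, 0, 0.2, 0, 1], [-0.15, 0, 0.2, 0, 1], [-0.15, 0, 0.2, 0, 1], [-0.15, 0, 0.2, 0, 1]]}}

```text
time: 4.05
tool_pos: [0.4465, 0.0913, 0.0365]
ee_rot: [3.137, -0.001, 0.849]
wrist_force: [3.8, -4.5, 1.9]
width: 0.0136
finger_force: 29.7
```

Emit:
{"name": "servo_tool", "arguments": {"moves": [[0, 0, -1, 0, 1], [0, 0, -2, 0, 1], [0, 0, -3.5, 0, 1], [0, 0, -4.6, 0, 1], [0, 0, -4.6, 0, 1], [0, 0, -4.6, 0, 1]]}}

```text
time: 4.55
tool_pos: [0.4453, 0.093, 0.1516]
ee_rot: [3.14, -0.003, 0.849]
wrist_force: [-0.2, -0.9, -2.5]
width: 0.0136
finger_force: 29.7
```

```bash
python3 - <<'E'
from h import *
w=fromg(-290,7.5,0);print(w)
plan(w[0],w[1],.15,-44.8)
E
```

```text
[ 0.2996775 -0.1402325  0.       ]
t 4.55 pos [0.4453 0.093  0.1516] yaw 48.6 j [ 0.08 -0.11  1.67  0.    1.58  0.8 ] w 0.0136 F [-0.2 -0.9 -2.5] | units [-10.85   1.79   0.04] turn 15.57
```

Emit:
{"name": "servo_tool", "arguments": {"moves": [[-10.8, 1.8, 0, 15.6, 1], [-10.8, 1.8, 0, 15.6, 1], [-10.8, 1.8, 0, 15.6, 1], [-10.8, 1.8, 0, 15.6, 1], [-10.8, 1.8, 0, 15.6, 1], [-10.8, 1.8, 0, 15.6, 1], [-10.8, 1.8, 0, 15.6, 1], [-10.8, 1.8, 0, 15.6, 1], [-10.8, 1.8, 0, 15.6, 1], [-10.8, 1.8, 0, 15.6, 1]]}}

```text
time: 5.38
tool_pos: [0.2981, -0.1392, 0.1474]
ee_rot: [-3.14, 0.006, -0.41]
wrist_force: [0.7, 0.6, -1.6]
width: 0.0139
finger_force: 29.7
```

Emit:
{"name": "servo_tool", "arguments": {"moves": [[0, 0, 0, 4, 1], [0, 0, 0, 4, 1], [0, 0, 0, 4, 1], [0, 0, 0, 4, 1], [0, 0, 0, 4, 1], [0, 0, 0, 4, 1]]}}

```text
time: 5.88
tool_pos: [0.2989, -0.1389, 0.1482]
ee_rot: [3.141, 0.005, -0.819]
wrist_force: [-0.1, 0.3, -1.7]
width: 0.0139
finger_force: 29.7
```

```bash
python3 - <<'E'
from h import *
w=fromg(-240,7.5,0)
plan(w[0],w[1],.037+.012-.019,-44.8)
E
```

```text
t 5.88 pos [ 0.2989 -0.1389  0.1482] yaw -46.9 j [-0.61 -0.41  1.91  0.    1.65  1.78] w 0.0139 F [-0.1  0.3 -1.7] | units [ 2.08 -0.06  4.72] turn -0.35
```

Emit:
{"name": "servo_tool", "arguments": {"moves": [[2.1, -0.1, 1, -0.35, 1], [2.1, -0.1, 2.4, -0.35, 1], [2.1, -0.1, 3.8, -0.35, 1], [2.1, -0.1, 4.6, -0.35, 1], [2.1, -0.1, 4.6, -0.35, 1], [2.1, -0.1, 4.6, -0.35, 1]]}}

```text
time: 6.38
tool_pos: [0.3362, -0.1754, 0.0339]
ee_rot: [3.141, 0.005, -0.783]
wrist_force: [0.4, -0.5, -1.1]
width: 0.0139
finger_force: 29.7
```

```bash
python3 - <<'E'
from h import *
plan(*fromg(-118,7.5,31),-44.8)
o=robot.get_obs();p=o['tool_pos'];M=rot(o['ee_rot'])
s=snap('top');ims=np.mean([s['image'].astype(float)]+[robot.snapshot('top')['image'].astype(float) for _ in range(5)],0)
s['image']=ims;pickle.dump(s,open('pics/top3.pkl','wb'))
org=p-.019*M[:,2]
def hp(x,y,z): return org+M[:,0]*x/1e3-M[:,1]*y/1e3-M[:,2]*z/1e3
for q in([0,0,0],[36,0,0],[175,0,0],[170,0,-37],[170,0,-20]): print(q,proj(s,hp(*q)).round(1),hp(*q).round(3))
im=np.clip(cv2.resize(ims[160:270,300:440],None,fx=5.5,fy=5.5,interpolation=cv2.INTER_CUBIC),0,255).astype(np.uint8)
for q in([36,0,0],[175,0,0],[170,0,-37]):
    u=(proj(s,hp(*q))-[300,160]+.5)*5.5; cv2.circle(im,tuple(int(a) for a in u),3,(0,0,255),-1)
cv2.imwrite('pics/c4.png',im)
E
```

```text
t 6.38 pos [ 0.3362 -0.1754  0.0339] yaw -44.9 j [-0.63 -0.2   1.99  0.    1.35  1.72] w 0.0139 F [ 0.4 -0.5 -1.1] | units [4.85 0.03 0.09] turn -0.01
[0, 0, 0] [347.4 250.5] [ 0.336 -0.175  0.053]
[36, 0, 0] [354.5 243.6] [ 0.362 -0.201  0.053]
[175, 0, 0] [380.6 218.7] [ 0.46  -0.299  0.052]
[170, 0, -37] [378.6 225.8] [ 0.457 -0.295  0.015]
[170, 0, -20] [379.1 222.9] [ 0.457 -0.295  0.032]
```

View pics/c4.png

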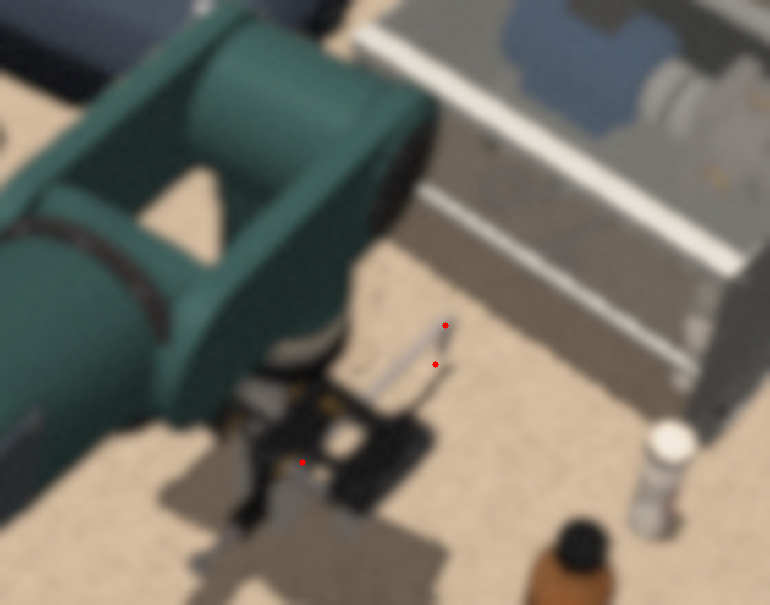

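The rod end shows near crop (448,322), within 2 mm of the prediction. The tip is clear of the counter, and the right ring shows through the sheet near (570,240). Reaching in.

Emit:
{"name": "servo_tool", "arguments": {"moves": [[1, 0, 0, 0, 1], [2, 0, 0, 0, 1], [3, 0, 0, 0, 1], [4, 0, 0, 0, 1], [4.8, 0, 0, 0, 1], [4.8, 0, 0, 0, 1], [4.8, 0, 0, 0, 1]]}}

```text
time: 7.27
tool_pos: [0.423, -0.2616, 0.0361]
ee_rot: [-3.141, -0.0, -0.784]
wrist_force: [-0.7, -0.4, -1.8]
width: 0.0139
finger_force: 29.7
```

```bash
python3 - <<'E'
from h import *
plan(*fromg(-118,7.5,23),-44.8)
o=robot.get_obs();p=o['tool_pos'];M=rot(o['ee_rot']);print(tog(p))
s=snap('top');ims=np.mean([s['image'].astype(float)]+[robot.snapshot('top')['image'].astype(float) for _ in range(7)],0)
s['image']=ims;pickle.dump(s,open('pics/top4.pkl','wb'))
org=p-.019*M[:,2]
def hp(x,y,z): return org+M[:,0]*x/1e3-M[:,1]*y/1e3-M[:,2]*z/1e3
im=cv2.resize(ims[165:235,350:440],None,fx=8,fy=8,interpolation=cv2.INTER_CUBIC)
im=np.clip((im-cv2.GaussianBlur(im,(0,0),50))*2.5+128,0,255).astype(np.uint8)
def dot(P,c): 
    u=(proj(s,P)-[350,165]+.5)*8; cv2.circle(im,tuple(int(a) for a in u),2,c,-1)
dot(hp(175,0,0),(0,0,255));dot(hp(170,0,-37),(0,0,255))
for t in np.arange(0,6.3,.4):
    dot(fromg(52+14.2*np.cos(t),7.5+14.2*np.sin(t),9.7),(0,255,0)); dot(fromg(86+14.2*np.cos(t),67+14.2*np.sin(t),9.7),(0,255,0))
cv2.imwrite('pics/c5.png',im)
E
```

```text
t 7.27 pos [ 0.423  -0.2616  0.0361] yaw -44.9 j [-0.67  0.07  1.74  0.    1.34  1.69] w 0.0139 F [-0.7 -0.4 -1.8] | units [-0.04  0.04  0.52] turn -0.02
[-116.85946466    8.40492718]
```

View pics/c5.png

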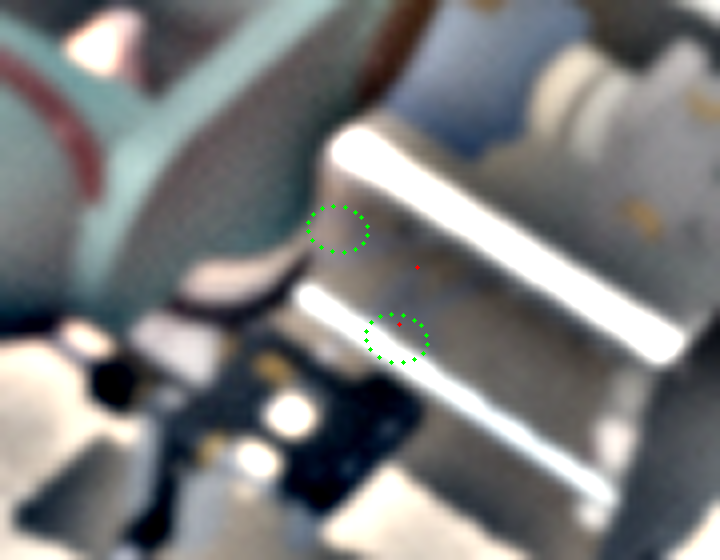

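The hook tip projects inside the right ring's predicted outline near (398,324), just above it. Lowering now.

Emit:
{"name": "servo_tool", "arguments": {"moves": [[-0.05, 0, 0.15, 0, 1], [-0.05, 0, 0.3, 0, 1], [-0.05, 0, 0.45, 0, 1], [-0.05, 0, 0.5, 0, 1], [-0.05, 0, 0.5, 0, 1]]}}

```text
time: 8.08
tool_pos: [0.4212, -0.2599, 0.0221]
ee_rot: [3.141, 0.002, -0.784]
wrist_force: [-0.7, 0.1, -1.4]
width: 0.0139
finger_force: 29.7
```

```bash
python3 - <<'E'
from h import *
plan(*fromg(-140,7.5,23),-44.8)
E
```

```text
t 8.08 pos [ 0.4212 -0.2599  0.0221] yaw -44.9 j [-0.67  0.08  1.75  0.    1.31  1.69] w 0.0139 F [-0.7  0.1 -1.4] | units [-0.82  0.03 -0.04] turn -0.02
```

Emit:
{"name": "servo_tool", "arguments": {"moves": [[-0.15, 0, 0, 0, 1], [-0.3, 0, 0, 0, 1], [-0.45, 0, 0, 0, 1], [-0.6, 0, 0, 0, 1], [-0.8, 0, 0, 0, 1], [-1, 0, 0, 0, 1], [-1.2, 0, 0, 0, 1], [-1.4, 0, 0, 0, 1], [-1.6, 0, 0, 0, 1], [-1.6, 0, 0, 0, 1]]}}

```text
time: 8.92
tool_pos: [0.3924, -0.2311, 0.0228]
ee_rot: [3.142, 0.001, -0.784]
wrist_force: [0.3, -0.1, -1.1]
width: 0.0142
finger_force: 29.7
```

```bash
cat >> h.py <<'E'
def avg(f,n=6):
    s=snap('top');s['image']=np.mean([s['image'].astype(float)]+[robot.snapshot('top')['image'].astype(float) for _ in range(n-1)],0)
    pickle.dump(s,open('pics/%s.pkl'%f,'wb'));return s
def diffinfo(a,b,z=.0055,roi=None,th=12):
    A,B=ld(a)['image'],ld(b)['image'];d=np.abs(A.astype(float)-B).max(2)
    m=(cv2.GaussianBlur(d,(0,0),.8)>th).astype(np.uint8);s=ld(a)
    n,l,st,c=cv2.connectedComponentsWithStats(m)
    for i in range(1,n):
        if st[i,4]>8: print(st[i],c[i].round(1),tog(onz(s,*c[i],z)).round(0),(B-A)[l==i].mean(0).round(0))
E
python3 - <<'E'
from h import *
plan(*fromg(-140,7.5,23),-44.8)
avg('top5');diffinfo('top4','top5',roi=None)
E
```

```text
t 8.92 pos [ 0.3924 -0.2311  0.0228] yaw -44.9 j [-0.66 -0.01  1.84  0.    1.31  1.7 ] w 0.0142 F [ 0.3 -0.1 -1.1] | units [ 0.81  0.04 -0.01] turn -0.02
[  159   137   249   192 16877] [281.2 218.8] [-277.  289.] [-2. -2. -3.]
[331 195  18  16 120] [340.1 202. ] [-75. 184.] [11. 16.  3.]
[322 213   5   5  12] [323.8 215. ] [-160.  188.] [16. 16. 13.]
[328 261  60  91 507] [355.5 305.8] [-350. -125.] [27. 30. 32.]
[329 281   5   5  16] [331.2 283.2] [-344.  -16.] [-15. -18. -20.]
[303 312   8   8  45] [306.3 315.5] [-476.  -35.] [-33. -35. -36.]
[241 316  67  41 951] [274.6 334.4] [-584.   -8.] [-30. -31. -29.]
[235 331   5   5  19] [236.6 333.1] [-660.   78.] [-19. -19. -23.]
[240 344  16  10  81] [245.7 349.9] [-674.   20.] [-37. -38. -38.]
```

Emit:
{"name": "servo_tool", "arguments": {"moves": [[-0.3, 0, 0, 0, 1], [-0.7, 0, 0, 0, 1], [-1.1, 0, 0, 0, 1], [-1.5, 0, 0, 0, 1], [-1.9, 0, 0, 0, 1], [-2.3, 0, 0, 0, 1], [-2.7, 0, 0, 0, 1], [-3.1, 0, 0, 0, 1], [-3.3, 0, 0, 0, 1], [-3.3, 0, 0, 0, 1]]}}

```text
time: 10.05
tool_pos: [0.3337, -0.1725, 0.0227]
ee_rot: [-3.142, 0.002, -0.783]
wrist_force: [0.5, -0.7, -1.1]
width: 0.0141
finger_force: 30.0
```

```bash
cat >> h.py <<'E'
def rect(s,x0,x1,y0,y1,z,sc=2.0):
    X=np.arange(x1,x0,-1/sc);Y=np.arange(y1,y0,-1/sc);XX,YY=np.meshgrid(X,Y,indexing='ij')
    P=np.stack([G0[0]+gx[0]*XX/1e3+gy[0]*YY/1e3,G0[1]+gx[1]*XX/1e3+gy[1]*YY/1e3,np.full(XX.shape,z)],-1)-s['eye']
    C=P@rot(s['orientation']);x=C[...,0]/C[...,2];y=C[...,1]/C[...,2];k=1+s['k1']*(x*x+y*y)
    return cv2.remap(s['image'].astype(np.float32),(s['fx']*x*k+s['cx']).astype(np.float32),(s['fy']*y*k+s['cy']).astype(np.float32),cv2.INTER_CUBIC)
def ascii(s,x0,x1,y0,y1,st,z=.0055):
    m=rect(s,x0,x1,y0,y1,z,1/st)
    v=m[...,2]-m[...,0]  # warmth R-B : counter warm, steel neutral
    print('cols y',y1,'..',y0,'step',st)
    for i,r in enumerate(v): print('%5d '%(x1-i*st),' '.join('%3d'%a for a in r))
E
python3 - <<'E'
from h import *
plan(*fromg(-140,7.5,23),-44.8)
s=avg('top6');ascii(s,-110,10,-70,100,6)
E
```

```text
t 10.05 pos [ 0.3337 -0.1725  0.0227] yaw -44.9 j [-0.63 -0.2   2.02  0.    1.33  1.73] w 0.0141 F [ 0.5 -0.7 -1.1] | units [ 4.12  0.04 -0.02] turn -0.01
cols y 100 .. -70 step 6
   10   13  24  26  26  26  25  25  25  26  27  27  27  25  22  18  13  14  15  17  13  10  15  23  26  27  26  26  26  26
    4   10  22  26  27  25  23  19  19  20  23  25  23  20  16  13  14  19  23  23  16  13  21  26  27  27  26  26  27  27
   -2    7  24  32  34  28  20  16  15  18  17  19  18  16  17  21  24  28  29  23  16  17  29  33  32  30  32  29  30  30
   -8    8  30  44  48  38  23  21  31  31  22  17  17  24  33  41  41  43  41  28  18  26  43  48  47  45  46  43  45  44
  -14    8  29  48  52  43  23  30  47  44  27  16  20  38  47  51  52  51  46  27  23  37  51  53  53  53  53  52  52  52
  -20    4  26  46  51  44  26  28  42  38  24  20  32  46  51  53  53  51  39  22  29  49  52  52  52  53  53  54  52  53
  -26    2  26  46  51  49  36  24  27  24  22  32  47  52  52  53  52  45  29  22  38  52  53  53  52  52  53  53  53  54
  -32   -2  27  49  53  53  48  38  31  28  34  46  52  53 
[... 839 characters left out ...]
4  52  51  52  51  46  26  21  18  13  16  25  45  52  53  52  52  53  54  53  53  52
  -80  -11 -12 -11  -3  24  47  54  53  52  51  51  52  45  27  33  36  26  27  41  50  52  52  53  52  53  54  53  52  52
  -86  -11 -12 -12 -11   8  33  49  53  53  51  51  51  45  28  37  48  39  39  50  52  53  52  53  52  52  53  53  51  51
  -92  -11 -12 -13 -13  -1  17  38  51  54  52  50  52  46  27  36  51  45  42  50  53  53  53  53  52  53  52  53  52  52
  -98  -11 -12 -12 -13  -2  13  25  44  52  49  50  52  46  26  36  50  46  42  51  52  53  53  53  52  51  52  52  53  52
 -104  -11 -13 -12 -13  -2  12  14  32  47  48  51  53  47  27  35  51  46  42  52  52  52  53  52  52  52  52  54  53  52
```

Both rings are now in front of the sheet: right ring about (-58,2), left about (-16,56). Pulling further.

Emit:
{"name": "servo_tool", "arguments": {"moves": [[-0.4, 0, 0, 0, 1], [-0.8, 0, 0, 0, 1], [-1.2, 0, 0, 0, 1], [-1.6, 0, 0, 0, 1], [-2, 0, 0, 0, 1], [-2.4, 0, 0, 0, 1], [-2.8, 0, 0, 0, 1], [-3.2, 0, 0, 0, 1], [-3.6, 0, 0, 0, 1], [-3.6, 0, 0, 0, 1]]}}

```text
time: 11.18
tool_pos: [0.2689, -0.1082, 0.022]
ee_rot: [3.141, 0.003, -0.783]
wrist_force: [0.2, -0.5, -2.2]
width: 0.0139
finger_force: 30.0
```

Emit:
{"name": "servo_tool", "arguments": {"moves": [[0, 0, 0, 0, 1], [0, 0, 0, 0, 1], [0.15, 0, 0, 0, 1], [0.2, 0, -0.3, 0, 1], [0.2, 0, -1, 0, 1], [0.2, 0, -2, 0, 1], [0.2, 0, -3.5, 0, 1], [0.2, 0, -5, 0, 1], [0.2, 0, -5, 0, 1], [0.2, 0, -5, 0, 1]]}}

```text
time: 12.02
tool_pos: [0.2765, -0.1151, 0.151]
ee_rot: [-3.14, -0.006, -0.784]
wrist_force: [-0.3, 0.5, -2.5]
width: 0.0137
finger_force: 30.0
```

```bash
python3 - <<'E'
from h import *
plan(.446,.092,.150,48.6)
s=avg('top7');ascii(s,-180,0,-70,100,6)
E
```

```text
t 12.02 pos [ 0.2765 -0.1151  0.151 ] yaw -44.9 j [-0.58 -0.5   1.96  0.    1.68  1.77] w 0.0137 F [-0.3  0.5 -2.5] | units [ -1.05 -10.65   0.05] turn -15.59
cols y 100 .. -70 step 6
    0   28  29  29  29  28  28  25  23  24  26  27  27  25  22  19  15  15  17  19  15  11  15  24  27  27  27  26  26  26
   -6   40  41  40  41  40  36  26  19  21  28  34  33  26  18  16  19  31  36  35  24  16  27  40  40  37  38  37  37  37
  -12   49  49  49  50  47  34  20  19  20  24  30  29  22  17  22  34  46  49  44  26  20  37  48  50  49  49  49  48  49
  -18   51  50  49  50  45  27  21  30  32  21  19  19  21  29  38  47  50  49  39  23  27  43  49  50  51  51  51  50  50
  -24   50  50  48  48  42  24  26  44  43  26  14  15  31  44  48  50  50  44  28  19  36  49  51  50  50  50  51  50  50
  -30   52  52  52  50  43  26  24  38  39  25  19  26  40  48  49  50  48  37  22  28  45  50  51  50  49  50  50  51  51
  -36   52  51  52  50  45  35  23  23  23  20  29  42  48  51  50  50  44  28  21  39  49  50  50  51  50  51  50  51  51
  -42   52  52  51  47  37  37  34  27  22  28  41  48 
[... 2073 characters left out ...]
7   4   1   1   1   7  29  47  50  50  46  34  42  50  50  50  50  50  50  51  51  51
 -150   25  26  25  23  13  15  16   6   0   0   0   0   1  20  44  50  50  47  35  42  50  50  51  51  51  50  50  50  50
 -156    9   9   7   6   3   3   2   0   0   0   0   1   0  17  42  50  50  48  36  42  50  49  51  51  50  50  49  50  50
 -162   25  22  13   3   2   3   0   0   0   0   0   1   1  12  37  49  50  49  36  41  51  49  50  51  49  49  49  48  49
 -168   37  36  24  15   8  12   8   1   0   0   0  -1   1   7  30  48  50  47  36  41  49  50  50  50  51  50  49  50  49
 -174   23  23  22  22  17  24  22   5   0   0   1   0   0   6  29  48  51  47  35  41  49  51  51  51  50  50  49  50  50
```

The clamp only moved 14 mm more and then the hook slipped over the ring: right ring now about (-72,4), left about (-26,53). The tip was probably riding a few mm high. I'll re-hook and lower it until it touches the counter.

Emit:
{"name": "servo_tool", "arguments": {"moves": [[1.6, 0.1, 0, 0, 1], [3.2, 0.2, 0, 0, 1], [3.2, 0.2, 1.5, 0, 1], [3.2, 0.2, 3, 0, 1], [3.2, 0.2, 4.2, 0, 1], [3.2, 0.2, 4.5, 0, 1], [3.2, 0.2, 4.5, 0, 1], [3.2, 0.2, 4.5, 0, 1]]}}

```text
time: 12.98
tool_pos: [0.328, -0.1739, 0.036]
ee_rot: [-3.141, -0.0, -0.784]
wrist_force: [-0.1, 0.5, -1.0]
width: 0.0141
finger_force: 30.0
```

```bash
python3 - <<'E'
from h import *
plan(*fromg(-244,4,22),-44.8)
o=robot.get_obs();p=o['tool_pos'];M=rot(o['ee_rot']);print(tog(p))
s=avg('top8')
org=p-.019*M[:,2]
def hp(x,y,z): return org+M[:,0]*x/1e3-M[:,1]*y/1e3-M[:,2]*z/1e3
im=cv2.resize(s['image'][185:255,330:430],None,fx=8,fy=8,interpolation=cv2.INTER_CUBIC)
im=np.clip(im,0,255).astype(np.uint8)
def dot(P,c):
    u=(proj(s,P)-[330,185]+.5)*8; cv2.circle(im,tuple(int(a) for a in u),2,c,-1)
for q in([80,0,0],[120,0,0],[175,0,0],[170,0,-37]): dot(hp(*q),(0,0,255)); print(((proj(s,hp(*q))-[330,185]+.5)*8).round())
for t in np.arange(0,6.3,.6): dot(fromg(-72.5+14.2*np.cos(t),4+14.2*np.sin(t),9.7),(0,255,0))
cv2.imwrite('pics/c6.png',im)
E
```

```text
t 12.98 pos [ 0.328  -0.1739  0.036 ] yaw -44.9 j [-0.64 -0.23  2.01  0.    1.36  1.71] w 0.0141 F [-0.1  0.5 -1. ] | units [ 0.09 -0.02  0.56] turn -0.02
[-246.05426487    3.59046211]
[267. 421.]
[328. 363.]
[408. 285.]
[393. 342.]
```

View pics/c6.png

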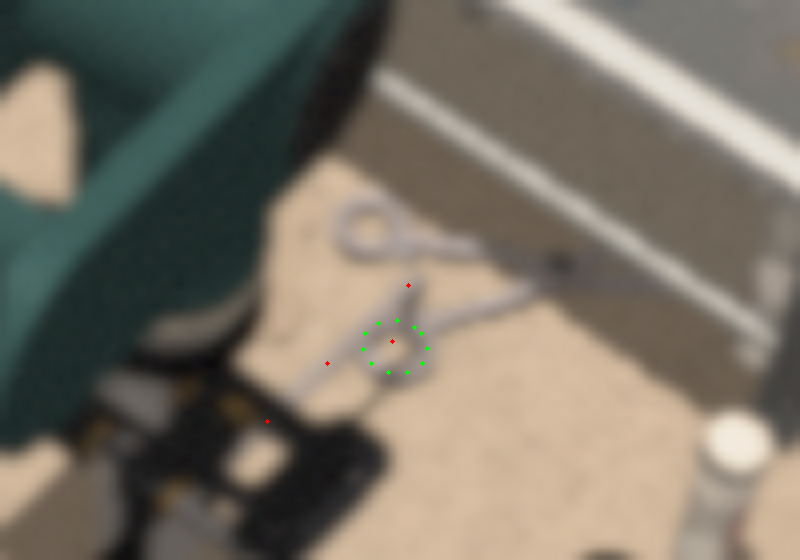

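The ring outline sits right on the measured ring and the rod end is near (412,283), as predicted. Lowering in steps and watching the force.

Emit:
{"name": "servo_tool", "arguments": {"moves": [[0.05, 0, 0.2, 0, 1], [0.05, 0, 0.4, 0, 1], [0.05, 0, 0.6, 0, 1], [0.05, 0, 0.6, 0, 1], [0.05, 0, 0.6, 0, 1]]}}

```text
time: 13.7
tool_pos: [0.3282, -0.1743, 0.0197]
ee_rot: [3.141, 0.002, -0.784]
wrist_force: [0.3, 0.2, -1.8]
width: 0.0136
finger_force: 30.0
```

Emit:
{"name": "servo_tool", "arguments": {"moves": [[0, 0, 0.08, 0, 1], [0, 0, 0.12, 0, 1], [0, 0, 0.12, 0, 1], [0, 0, 0.12, 0, 1]]}}

```text
time: 14.03
tool_pos: [0.3287, -0.1747, 0.0175]
ee_rot: [-3.142, 0.0, -0.784]
wrist_force: [-0.3, -0.0, -1.1]
width: 0.0136
finger_force: 30.0
```

Emit:
{"name": "servo_tool", "arguments": {"moves": [[0, 0, 0.08, 0, 1], [0, 0, 0.1, 0, 1], [0, 0, 0.1, 0, 1], [0, 0, 0.1, 0, 1]]}}

```text
time: 14.37
tool_pos: [0.329, -0.1749, 0.0153]
ee_rot: [-3.141, -0.001, -0.784]
wrist_force: [-0.2, -0.5, -0.4]
width: 0.0139
finger_force: 30.0
```

Emit:
{"name": "servo_tool", "arguments": {"moves": [[0, 0, 0.08, 0, 1], [0, 0, 0.1, 0, 1], [0, 0, 0.1, 0, 1], [0, 0, 0.1, 0, 1]]}}

```text
time: 14.7
tool_pos: [0.3289, -0.1748, 0.0126]
ee_rot: [-3.141, -0.0, -0.784]
wrist_force: [-0.1, -0.4, 1.5]
width: 0.0138
finger_force: 30.0
```

Emit:
{"name": "servo_tool", "arguments": {"moves": [[-0.2, 0, -0.05, 0, 1], [-0.5, 0, -0.05, 0, 1], [-0.8, 0, -0.05, 0, 1], [-1.1, 0, -0.05, 0, 1], [-1.4, 0, -0.05, 0, 1], [-1.7, 0, -0.05, 0, 1], [-2, 0, -0.05, 0, 1], [-2.3, 0, -0.05, 0, 1], [-2.6, 0, -0.05, 0, 1], [-2.6, 0, -0.05, 0, 1]]}}

```text
time: 15.53
tool_pos: [0.2813, -0.1275, 0.0134]
ee_rot: [3.142, 0.002, -0.783]
wrist_force: [-0.8, 0.9, -0.3]
width: 0.0142
finger_force: 30.2
```

```bash
python3 - <<'E'
from h import *
plan(*fromg(-320,4,22),-44.8)
s=avg('top9');ascii(s,-180,0,-70,80,6)
E
```

```text
t 15.53 pos [ 0.2813 -0.1275  0.0134] yaw -44.9 j [-0.61 -0.37  2.16  0.    1.35  1.74] w 0.0142 F [-0.8  0.9 -0.3] | units [-0.32 -0.02 -0.34] turn -0.01
cols y 80 .. -70 step 6
    0   30  29  29  28  27  28  27  28  29  28  27  27  27  27  25  27  27  26  28  29  28  26  25  26  27
   -6   44  41  41  40  38  39  39  40  40  40  41  38  37  39  37  39  38  38  40  43  40  31  25  30  38
  -12   51  51  50  50  49  50  49  49  50  49  50  50  47  49  50  49  49  49  51  51  48  34  22  33  48
  -18   52  52  51  52  51  52  50  51  50  51  51  52  52  52  52  53  51  52  51  49  42  25  19  40  49
  -24   51  52  52  51  51  51  50  50  51  52  50  52  51  52  52  51  51  52  50  44  30  20  29  43  43
  -30   51  52  52  52  52  51  51  51  50  51  50  51  52  52  51  50  51  52  48  34  23  28  38  35  26
  -36   53  51  53  52  51  52  52  50  50  52  51  51  52  52  51  51  51  49  41  23  24  35  29  22  20
  -42   52  49  51  52  52  52  51  52  51  51  51  51  52  52  52  50  48  39  24  15  18  24  20  28  40
  -48   52  48  49  51  51  51  51  52  52  51  51  51  52  50  4
[... 1588 characters left out ...]
32  18  25  21  15  20  40  50  52  51  51  52  52  52  51
 -144   27  47  52  52  51  51  51  51  51  51  42  22  18  18  19  34  49  51  51  51  52  51  52  51  52
 -150   21  44  51  51  51  51  51  51  51  51  46  27  23  31  34  47  51  51  51  52  52  51  51  51  52
 -156    7  32  46  51  51  51  50  50  50  50  45  28  34  45  39  49  51  52  51  51  52  51  51  51  51
 -162   -8  15  38  48  51  51  51  49  50  51  47  27  35  46  39  49  52  51  51  50  52  51  51  50  50
 -168  -11  -2  23  43  50  52  50  49  51  51  47  28  36  43  37  49  52  51  51  51  52  51  50  51  52
 -174  -10 -10   3  29  44  52  51  50  51  51  48  28  35  42  36  49  51  51  52  52  53  52  51  50  51
```

Both rings are well out: right about (-133,2), left about (-82,53). Unhooking and lifting.

Emit:
{"name": "servo_tool", "arguments": {"moves": [[0.1, 0, 0, 0, 1], [0.22, 0, 0, 0, 1], [0.22, 0, -0.3, 0, 1], [0.22, 0, -0.7, 0, 1], [0.22, 0, -1.2, 0, 1], [0.22, 0, -2, 0, 1], [0.22, 0, -3.5, 0, 1], [0.22, 0, -5, 0, 1], [0.22, 0, -5.5, 0, 1], [0.22, 0, -5.5, 0, 1]]}}

```text
time: 16.67
tool_pos: [0.2889, -0.1344, 0.156]
ee_rot: [-3.14, -0.009, -0.784]
wrist_force: [0.4, -0.8, -1.8]
width: 0.0141
finger_force: 30.0
```

```bash
python3 - <<'E'
from h import *
plan(.4458,.092,.150,48.6)
s=avg('top10',3);ascii(s,-160,-40,-50,74,8)
E
```

```text
t 16.67 pos [ 0.2889 -0.1344  0.156 ] yaw -44.9 j [-0.61 -0.45  1.92  0.    1.66  1.74] w 0.0141 F [ 0.4 -0.8 -1.8] | units [ -1.95 -10.84   0.24] turn -15.58
cols y 74 .. -50 step 8
  -40   26  39  35  49  51  51  50  50  52  51  51  49  43  24  17  27
  -48   26  44  47  49  52  51  50  50  51  50  44  36  21   9  14  19
  -56   26  43  49  49  50  52  51  50  44  33  23  18  16  12  25  40
  -64   26  34  33  33  40  49  46  34  22  21  31  35  22  21  45  50
  -72   24  20  19  26  22  30  24  20  27  42  49  43  23  37  50  51
  -80   23  15  31  45  27  17  23  38  48  51  49  31  20  44  50  51
  -88   25  20  26  34  22  20  38  49  50  51  43  21  35  49  51  51
  -96   26  34  23  16  16  31  43  50  50  48  28  24  47  52  51  50
 -104   26  41  34   8   7  15  22  42  46  34  20  41  51  51  51  50
 -112   20  30  24   1   1   0   1  24  34  19  24  43  49  52  51  51
 -120    6   6   3   1   0   1   1   8  17  21  21  27  44  51  51  51
 -128    2   4   0   2   0   0   2   7  33  46  24  20  43  51  52  50
 -136   10  17   6   0   0   0   0   7  35  44  24  18  44  51  50  50
 -144   18  35  18   0   1   0   0   5  20  22  25  32  44  50  50  50
 -152   16  37  22   0   0   1   0   9  34  40  47  41  47  51  52  51
```

Emit:
{"name": "servo_tool", "arguments": {"moves": [[-2, -10.8, 0, -15.6, 1], [-2, -10.8, 0, -15.6, 1], [-2, -10.8, 0, -15.6, 1], [-2, -10.8, 0, -15.6, 1], [-2, -10.8, 0, -15.6, 1], [-2, -10.8, 0, -15.6, 1], [-2, -10.8, 0, -15.6, 1], [-2, -10.8, 0, -15.6, 1], [-2, -10.8, 0, -15.6, 1], [-2, -10.8, 0, -15.6, 1]]}}

```text
time: 17.65
tool_pos: [0.4402, 0.0944, 0.148]
ee_rot: [-3.139, 0.006, 0.474]
wrist_force: [-0.5, 0.1, -1.7]
width: 0.0139
finger_force: 30.0
```

Emit:
{"name": "servo_tool", "arguments": {"moves": [[0, 0, 0, -4, 1], [0, 0, 0, -4, 1], [0, 0, 0, -4, 1], [0, 0, 0, -4, 1], [0, 0, 0, -4, 1], [0, 0, 0, -4, 1], [0, 0, 0, -4, 1]]}}

```text
time: 18.23
tool_pos: [0.4409, 0.0938, 0.1498]
ee_rot: [-3.14, 0.002, 0.884]
wrist_force: [0.0, 0.5, -1.1]
width: 0.0136
finger_force: 30.0
```

```bash
python3 - <<'E'
from h import *
plan(.4462,.0915,.0385,48.6)
E
```

```text
t 18.23 pos [0.4409 0.0938 0.1498] yaw 50.7 j [ 0.08 -0.12  1.68  0.    1.58  0.77] w 0.0136 F [ 0.   0.5 -1.1] | units [0.07 0.23 4.45] turn 0.34
```

Emit:
{"name": "servo_tool", "arguments": {"moves": [[0.08, 0.23, 0.8, 0.35, 1], [0.08, 0.23, 1.8, 0.35, 1], [0.08, 0.23, 2.6, 0.35, 1], [0.08, 0.23, 3.2, 0.35, 1], [0.08, 0.23, 3.2, 0.35, 1]]}}

```text
time: 18.65
tool_pos: [0.4441, 0.0914, 0.0669]
ee_rot: [-3.135, 0.006, 0.848]
wrist_force: [-0.5, 0.5, -1.9]
width: 0.0137
finger_force: 30.0
```

```bash
python3 - <<'E'
from h import *
plan(.4462,.0915,.0385,48.6)
E
```

```text
t 18.65 pos [0.4441 0.0914 0.0669] yaw 48.6 j [ 0.08 -0.05  1.79  0.    1.41  0.8 ] w 0.0137 F [-0.5  0.5 -1.9] | units [0.06 0.07 1.14] turn -0.0
```

Emit:
{"name": "servo_tool", "arguments": {"moves": [[0, 0, 0.3, 0, 1], [0, 0, 0.6, 0, 1], [0, 0, 0.9, 0, 1], [0, 0, 1.1, 0, 1], [0, 0, 1.2, 0, 1], [0, 0, 1.2, 0, 1], [0, 0, 1.2, 0, 1]]}}

```text
time: 19.23
tool_pos: [0.4476, 0.0918, 0.0414]
ee_rot: [3.141, -0.0, 0.849]
wrist_force: [0.5, -0.2, -0.6]
width: 0.0138
finger_force: 30.0
```

```bash
python3 - <<'E'
from h import *
plan(.4462,.0915,.0365,48.6)
E
```

```text
t 19.23 pos [0.4476 0.0918 0.0414] yaw 48.6 j [ 0.08 -0.03  1.82  0.    1.35  0.8 ] w 0.0138 F [ 0.5 -0.2 -0.6] | units [-0.05 -0.04  0.2 ] turn 0.0
```

Down the last 4–5 mm, then open partway, then fully, and rise.

Emit:
{"name": "servo_tool", "arguments": {"moves": [[-0.05, -0.04, 0.1, 0, 1], [-0.05, -0.04, 0.17, 0, 1], [-0.05, -0.04, 0.17, 0, 1], [-0.05, -0.04, 0.17, 0, 0.8], [-0.05, -0.04, 0.17, 0, 0.6], [-0.05, -0.04, 0.17, 0, 0.5], [-0.05, -0.04, 0.17, 0, 0.5], [-0.05, -0.04, 0.17, 0, 0.5]]}}

```text
time: 19.9
tool_pos: [0.4456, 0.0916, 0.0367]
ee_rot: [-3.141, 0.0, 0.848]
wrist_force: [-0.1, 0.4, -0.1]
width: 0.0421
finger_force: 0.0
```

Emit:
{"name": "servo_tool", "arguments": {"moves": [[0, 0, -0.5, 0, 0.5], [0, 0, -1.5, 0, 0.5], [0, 0, -3, 0, 0.5], [0, 0, -4.5, 0, 0.3], [0, 0, -5, 0, 0], [0, 0, -5, 0, 0], [0, -4, -5, 0, 0], [0, -4, -5, 0, 0]]}}

```text
time: 20.57
tool_pos: [0.3827, 0.1461, 0.1602]
ee_rot: [-3.14, 0.002, 0.844]
wrist_force: [0.0, 1.1, -0.2]
width: 0.0768
finger_force: 0.0
```

```bash
python3 - <<'E'
from h import *
w=fromg(-330,40,0)
plan(w[0],w[1],.2,48.6)
E
```

```text
t 20.57 pos [0.3827 0.1461 0.1602] yaw 48.4 j [ 0.23 -0.22  1.75  0.    1.61  0.95] w 0.0768 F [ 0.   1.1 -0.2] | units [-9.38  3.6  -1.58] turn -0.04
```

```bash
python3 - <<'E'
from h import *
w=fromg(-133,2,0);print(w)
plan(w[0],w[1],.12,135.2)
E
```

```text
[ 0.407113 -0.254817  0.      ]
t 20.57 pos [0.3827 0.1461 0.1602] yaw 48.4 j [ 0.23 -0.22  1.75  0.    1.61  0.95] w 0.0768 F [ 0.   1.1 -0.2] | units [-11.33  11.39   1.61] turn -14.47
```

Emit:
{"name": "servo_tool", "arguments": {"moves": [[-11.3, 11.4, 0, -14.4, 0.3], [-11.3, 11.4, 0, -14.4, 0.3], [-11.3, 11.4, 0, -14.4, 0.3], [-11.3, 11.4, 0, -14.4, 0.3], [-11.3, 11.4, 0, -14.4, 0.3], [-11.3, 11.4, 0, -14.4, 0.3], [-11.3, 11.4, 0, -14.4, 0.3], [-11.3, 11.4, 0, -14.4, 0.3], [-11.3, 11.4, 0, -14.4, 0.3], [-11.3, 11.4, 0, -14.4, 0.3]]}}

```text
time: 21.4
tool_pos: [0.4064, -0.1973, 0.1598]
ee_rot: [-3.14, -0.003, 1.886]
wrist_force: [1.0, 0.5, -0.2]
width: 0.066
finger_force: 0.0
```

```bash
python3 - <<'E'
from h import *
w=fromg(-133,2,0)
plan(w[0],w[1],.06,135.2)
s=avg('top11',6);ascii(s,-150,0,-80,80,8)
# rest: compare rod/rest area with initial picture
A=ld('top0m')['image'];B=s['image']
d=np.abs(A-B).max(2)[195:250,225:295]
print('rest-area diff: mean',d.mean().round(1))
for r in d[::3,::3]: print(' '.join('%3d'%a for a in r))
E
```

```text
t 21.4 pos [ 0.4064 -0.1973  0.1598] yaw 108.0 j [-0.58 -0.12  1.66  0.    1.6  -0.89] w 0.066 F [ 1.   0.5 -0.2] | units [-2.21 -0.68  3.99] turn -4.53
cols y 80 .. -80 step 8
    0    1   6  13  22  28  28  29  29  28  26  27  28  28  27  28  28  27  25  28  28
   -8    1   5  13  32  45  44  45  45  45  42  45  44  43  44  47  45  30  26  44  45
  -16    4   8  16  40  51  51  52  52  53  52  53  52  53  52  52  47  24  30  51  51
  -24    7  10  26  47  52  51  52  52  52  52  53  52  52  52  48  31  22  41  44  40
  -32    9  16  40  51  53  52  52  52  51  52  53  52  51  52  37  23  36  33  21  29
  -40   10  26  49  53  53  52  52  52  52  53  53  52  50  40  21  22  27  22  32  45
  -48   15  38  52  52  53  53  53  52  52  52  49  43  34  17   9  15  24  43  52  53
  -56   27  47  52  51  52  53  54  53  51  42  30  22  18  15  15  29  45  52  51  52
  -64   27  47  42  31  35  45  51  44  31  21  25  35  35  18  28  49  52  52  52  52
  -72   18  31  22  21  27  25  31  22  21  30  46  52  40  22  45  53  53  53  52  51
  -80   11  15  17  37  44  22  17  27  43  50  53  4
[... 1879 characters left out ...]
  68 112 116 150 158 163 137
  4  12   6   1   2   1   0   1   1   7  18  19  74  60  17  19  31  71  99 136 158 167 146 142
  2   7  14  13   6   2   1   1   2   4   7  17  11  67  68  37  22  25  47 108 137 158 129 150
  2   5   6  11  15  14   8   1   2   4   6   9  16  15  66  82  60  32  22  57  87 134 147 158
  2   1   2   7   9  15  17  11   3   4   6   7  12  15   8  77  94  95  44  59 110 160 151 150
  4   4   1   4   5   7  10  10  12   6   3  11   9   7  10  10  89 103  87  99  84 133 153 111
  7   5   2   0   1   2   2   1   3   6   8   4   1   1   5   2  79 123 112 161 119  38 120  14
  8   4   1   2   1   2   4   4   3   3   2   1   3   6  12  11  15 143 164 117   3   9   3  12
```

Emit:
{"name": "servo_tool", "arguments": {"moves": [[-2.2, -0.7, 0, -4.5, 0.3], [-2.2, -0.7, 0, -4.5, 0.3], [-2.2, -0.7, 0, -4.5, 0.3], [-2.2, -0.7, 1, -4.5, 0.3], [-2.2, -0.7, 2, -4.5, 0.3], [-2.2, -0.7, 3, -4.5, 0.3], [-2.2, -0.7, 4, -4.5, 0.3], [-2.2, -0.7, 4, -4.5, 0.3], [-2.2, -0.7, 4, -4.5, 0.3]]}}

```text
time: 22.45
tool_pos: [0.4069, -0.2518, 0.0609]
ee_rot: [-3.141, -0.004, 2.353]
wrist_force: [-0.0, 0.8, 0.2]
width: 0.0657
finger_force: 0.0
```

```bash
python3 - <<'E'
from h import *
w=fromg(-132,3,0)
plan(w[0],w[1],.004,135.2)
E
```

```text
t 22.45 pos [ 0.4069 -0.2518  0.0609] yaw 134.8 j [-0.67  0.01  1.75  0.    1.39 -1.46] w 0.0657 F [-0.   0.8  0.2] | units [-0.14 -0.04  2.27] turn -0.06
```

Emit:
{"name": "servo_tool", "arguments": {"moves": [[-0.14, 0, 0.8, 0, 0.3], [-0.14, 0, 1.6, 0, 0.3], [-0.14, 0, 2.1, 0, 0.3], [-0.14, 0, 2.25, 0, 0.3], [-0.14, 0, 2.25, 0, 0.5], [-0.14, 0, 2.25, 0, 0.7], [-0.14, 0, 2.25, 0, 1], [-0.14, 0, 2.25, 0, 1], [-0.14, 0, 2.25, 0, 1]]}}

```text
time: 23.2
tool_pos: [0.411, -0.2567, 0.007]
ee_rot: [3.14, 0.002, 2.351]
wrist_force: [1.3, 1.7, 1.9]
width: 0.0363
finger_force: 1.2
```

Emit:
{"name": "servo_tool", "arguments": {"moves": [[0, 0, 0, 0, 1], [0, 0, 0, 0, 1], [0.4, 0, 0, 0, 1], [0.8, 0, 0, 0, 1], [1.3, 0, 0, 0, 1], [1.8, 0, 0, 0, 1], [2.3, 0, 0, 0, 1], [2.8, 0, 0, 0, 1], [3.2, 0, 0, 0, 1], [3.2, 0, 0, 0, 1]]}}

```text
time: 24.03
tool_pos: [0.3525, -0.1985, 0.0055]
ee_rot: [-3.141, -0.001, 2.352]
wrist_force: [0.1, 0.4, -0.7]
width: 0.0003
finger_force: 0.0
```

Emit:
{"name": "servo_tool", "arguments": {"moves": [[0, 0, 0, 0, 0.5], [0, 0, 0, 0, 0.4], [0, 0, 0, 0, 0.3], [0, 0, 0, 0, 0.3], [0, 0, -1, 0, 0.3], [0, 0, -3, 0, 0.3], [0, 0, -4.5, 0, 0.3], [3, 0, -6, 0, 0.3], [3, 0, -6, 0, 0.3]]}}

```text
time: 24.78
tool_pos: [0.3032, -0.1486, 0.1572]
ee_rot: [3.141, 0.002, 2.35]
wrist_force: [0.2, 0.6, -0.2]
width: 0.057
finger_force: 0.0
```

```bash
python3 - <<'E'
from h import *
plan(*fromg(-200,0,100),135.2)
s=avg('top12',6);ascii(s,-240,-30,-90,70,8)
E
```

```text
t 24.78 pos [ 0.3032 -0.1486  0.1572] yaw 134.6 j [-0.62 -0.4   1.89  0.    1.65 -1.4 ] w 0.057 F [ 0.2  0.6 -0.2] | units [-3.26 -0.14  2.29] turn -0.09
cols y 70 .. -90 step 8
  -30   51  52  51  52  50  51  51  52  52  51  51  51  51  36  23  36  36  21  31  51
  -38   52  53  52  51  51  50  51  51  52  52  51  50  43  22  24  29  22  26  44  51
  -46   49  51  51  52  52  51  51  51  52  50  48  37  20  12  16  22  40  48  51  51
  -54   50  51  51  50  52  53  53  51  45  34  28  20  13  11  24  43  51  51  51  51
  -62   53  48  40  41  49  51  49  39  26  21  27  28  16  23  46  52  52  51  51  52
  -70   48  29  17  16  27  34  27  21  25  42  48  39  19  40  52  52  51  51  51  51
  -78   40  16   4   2   4   5  14  35  46  52  49  30  26  49  51  52  52  51  51  50
  -86   22   8   0   0   1   0  16  45  52  52  38  20  39  50  51  51  51  50  50  51
  -94    1  -1   1   0   0   1  13  43  52  45  25  26  49  51  50  51  50  50  51  51
 -102    0  -1   0  -1  -1   0   6  37  47  33  22  46  52  51  51  52  52  51  51  50
 -110    0   0   0   0   0   0   6  31  33  18  30  
[... 726 characters left out ...]
  50
 -182   26  27  23  12  10  10  13  37  51  52  51  52  52  51  51  51  51  50  50  50
 -190   49  49  45  27  10  10  22  45  51  50  51  51  51  51  51  51  51  50  52  51
 -198   52  51  52  43  21  10  23  48  51  51  50  51  51  51  51  51  50  50  51  50
 -206   53  52  51  49  39  18  24  47  51  51  50  51  50  50  49  49  47  48  45  39
 -214   51  51  52  51  50  38  36  47  48  48  48  46  45  42  39  36  34  30  29  27
 -222   52  53  50  50  52  51  50  41  32  33  32  29  28  27  26  25  25  25  25  26
 -230   52  49  43  41  44  47  47  33  26  25  25  26  26  25  25  25  25  24  25  25
 -238   51  44  28  27  28  32  29  27  26  26  26  26  26  25  25  25  25  25  26  25
```

The grip slid off the ring because the fingers were too high. Ring is still about (-131,2); I'll retry lower.

```bash
python3 - <<'E'
from h import *
plan(*fromg(-131,2,50),135.2)
E
```

```text
t 25.08 pos [ 0.3026 -0.1481  0.1536] yaw 134.7 j [-0.62 -0.4   1.89 -0.    1.65 -1.4 ] w 0.0655 F [-0.  -0.4  0.7] | units [-6.06 -0.03  4.13] turn -0.08
```

Emit:
{"name": "servo_tool", "arguments": {"moves": [[-1.6, 0, 0, 0, 0.3], [-3.2, 0, 0, 0, 0.3], [-4.8, 0, 0, 0, 0.3], [-6, 0, 1, 0, 0.3], [-6, 0, 2.5, 0, 0.3], [-6, 0, 4, 0, 0.3], [-6, 0, 5, 0, 0.3], [-6, 0, 5, 0, 0.3], [-6, 0, 5, 0, 0.3]]}}

```text
time: 25.83
tool_pos: [0.4065, -0.2536, 0.0264]
ee_rot: [-3.141, -0.008, 2.351]
wrist_force: [-0.1, 0.3, 0.7]
width: 0.0659
finger_force: 0.0
```

```bash
python3 - <<'E'
from h import *
plan(*fromg(-131,2,2),135.2)
E
```

```text
t 25.83 pos [ 0.4065 -0.2536  0.0264] yaw 134.7 j [-0.68  0.05  1.78  0.    1.32 -1.46] w 0.0659 F [-0.1  0.3  0.7] | units [-0.14 -0.02  0.98] turn -0.09
```

Emit:
{"name": "servo_tool", "arguments": {"moves": [[-0.05, 0, 0.4, 0, 0.3], [-0.05, 0, 0.8, 0, 0.3], [-0.05, 0, 1, 0, 0.3], [-0.05, 0, 1.05, 0, 0.3], [-0.05, 0, 1.05, 0, 0.3], [-0.05, 0, 1.05, 0, 0.3]]}}

```text
time: 26.33
tool_pos: [0.4093, -0.2556, 0.0039]
ee_rot: [3.141, 0.001, 2.351]
wrist_force: [-0.4, 0.7, 0.3]
width: 0.066
finger_force: 0.0
```

```bash
python3 - <<'E'
from h import *
plan(*fromg(-131,2,2),135.2)
E
```

```text
t 26.33 pos [ 0.4093 -0.2556  0.0039] yaw 134.7 j [-0.68  0.07  1.8   0.    1.27 -1.46] w 0.066 F [-0.4  0.7  0.3] | units [ 0.   -0.04  0.08] turn -0.08
```

Emit:
{"name": "servo_tool", "arguments": {"moves": [[0, 0, 0.08, 0, 0.5], [0, 0, 0.08, 0, 0.6], [0, 0, 0.08, 0, 0.7], [0, 0, 0.08, 0, 0.8], [0, 0, 0.08, 0, 0.8], [0, 0, 0.08, 0, 0.8], [0, 0, 0.08, 0, 1], [0, 0, 0.08, 0, 1], [0, 0, 0.08, 0, 1], [0, 0, 0.08, 0, 1]]}}

```text
time: 27.17
tool_pos: [0.409, -0.2552, 0.0014]
ee_rot: [3.141, -0.0, 2.351]
wrist_force: [-0.1, 1.0, 1.1]
width: 0.035
finger_force: 30.0
```

Emit:
{"name": "servo_tool", "arguments": {"moves": [[0.3, 0, -0.04, 0, 1], [0.7, 0, -0.04, 0, 1], [1.1, 0, -0.04, 0, 1], [1.5, 0, -0.04, 0, 1], [1.9, 0, -0.04, 0, 1], [2.3, 0, -0.04, 0, 1], [2.7, 0, -0.04, 0, 1], [3, 0, -0.04, 0, 1], [3.2, 0, -0.04, 0, 1], [3.2, 0, -0.04, 0, 1]]}}

```text
time: 28.0
tool_pos: [0.3517, -0.1975, 0.0022]
ee_rot: [3.141, -0.001, 2.352]
wrist_force: [0.2, 0.1, -0.0]
width: 0.0349
finger_force: 30.0
```

Emit:
{"name": "servo_tool", "arguments": {"moves": [[0, 0, 0, 0, 0.5], [0, 0, 0, 0, 0.4], [0, 0, 0, 0, 0.3], [0, 0, 0, 0, 0.2], [0, 0, -1, 0, 0.2], [0, 0, -3, 0, 0.2], [0, 0, -4.5, 0, 0.2], [2.5, 0, -6, 0, 0.2], [2.5, 0, -6, 0, 0.2]]}}

```text
time: 28.75
tool_pos: [0.3093, -0.1545, 0.1556]
ee_rot: [3.141, 0.003, 2.35]
wrist_force: [0.1, 0.3, -0.4]
width: 0.0752
finger_force: 0.0
```

```bash
python3 - <<'E'
from h import *
plan(*fromg(-200,0,100),135.2)
s=avg('top13',6);ascii(s,-260,-60,-90,86,8)
E
```

```text
t 28.75 pos [ 0.3093 -0.1545  0.1556] yaw 134.7 j [-0.63 -0.38  1.88  0.    1.64 -1.41] w 0.0752 F [ 0.1  0.3 -0.4] | units [-2.92 -0.14  2.23] turn -0.09
cols y 86 .. -90 step 8
  -60   53  53  52  48  38  33  33  37  47  52  51  50  51  51  51  51  51  51  52  52  52  52
  -68   44  50  50  41  17   4   5   7  28  49  52  52  51  50  51  52  52  52  51  50  50  51
  -76   21  26  27  20   4   0   0   1  11  42  51  52  52  52  51  51  51  53  52  51  50  52
  -84    6   3   2   0   0   0   0   2   8  41  52  52  51  52  52  52  51  48  48  50  51  52
  -92    5   0   0  -1  -1  -1  -1   0   5  35  51  52  51  52  52  51  49  31  33  50  51  51
 -100    6   0   0   0   0   0   0   0   2  27  49  51  51  51  51  50  36  20  38  47  48  50
 -108    6   0   0   0   0   0   0   0   2  29  50  51  51  51  52  43  22  35  45  29  33  50
 -116    5   0   0   0   0   0   0   0   3  29  50  52  51  50  49  29  20  35  22  24  44  51
 -124    5   0   0   0   0   0   0   1   3  29  51  52  51  45  31  17  19  21  27  47  52  51
 -132    6   0   0   0   0   1   1   0   3  29  49  47  37  25  12
[... 753 characters left out ...]
 51  52  51  51  51  50  50  49  42
 -204   51  52  52  51  52  50  50  48  32  12  17  26  21  43  46  45  42  40  37  34  32  27
 -212   51  52  51  52  51  51  51  51  41  15  25  32  15  25  30  27  27  26  26  26  26  27
 -220   50  52  52  49  47  45  47  49  44  15  16  16  11  22  26  25  26  24  26  25  25  26
 -228   52  52  52  45  30  27  29  32  30  22  15  13  17  25  26  25  25  25  25  25  25  25
 -236   50  51  51  43  26  25  25  26  26  25  25  26  25  25  26  25  26  25  25  25  26  26
 -244   51  50  52  43  27  25  25  27  26  25  25  25  25  26  25  26  25  25  26  26  26  25
 -252   52  51  52  41  27  26  26  26  26  25  26  25  26  25  26  25  24  25  26  25  25  25
```

The clamp is moved: pivot about (-132,-29), right ring about (-212,2), bisector still -45° in the guard frame. The squeeze point is about (-158.5,-1.6) with tool yaw 90.

```bash
python3 - <<'E'
from h import *
plan(*fromg(-158.5,-1.6,60),90.2)
E
```

```text
t 29.05 pos [ 0.3086 -0.1542  0.1512] yaw 134.7 j [-0.63 -0.37  1.88  0.    1.64 -1.41] w 0.0749 F [0.9 0.3 0.7] | units [-4.62 -0.18  3.64] turn 7.42
```

Emit:
{"name": "servo_tool", "arguments": {"moves": [[-1.6, -0.1, 0, 1.2, 0.2], [-3.2, -0.2, 0, 2.4, 0.2], [-4.6, -0.2, 0, 3.6, 0.2], [-4.6, -0.2, 0, 4.8, 0.2], [-4.6, -0.2, 1, 6, 0.2], [-4.6, -0.2, 2, 7.4, 0.2], [-4.6, -0.2, 3.3, 7.4, 0.2], [-4.6, -0.2, 3.6, 7.4, 0.2], [-4.6, -0.2, 3.6, 7.4, 0.2], [-4.6, -0.2, 3.6, 7.4, 0.2]]}}

```text
time: 29.88
tool_pos: [0.3859, -0.2393, 0.0617]
ee_rot: [-3.14, -0.001, 1.577]
wrist_force: [-0.1, 0.1, 0.1]
width: 0.0751
finger_force: 0.0
```

```bash
python3 - <<'E'
from h import *
plan(*fromg(-158.5,-1.6,2.5),90.2)
E
```

```text
t 29.88 pos [ 0.3859 -0.2393  0.0617] yaw 90.3 j [-0.68 -0.05  1.8   0.    1.39 -0.69] w 0.0751 F [-0.1  0.1  0.1] | units [-0.01  0.03  2.37] turn 0.02
```

Emit:
{"name": "servo_tool", "arguments": {"moves": [[0, 0, 0.8, 0, 0.2], [0, 0, 1.6, 0, 0.2], [0, 0, 2.1, 0, 0.2], [0, 0, 2.3, 0, 0.2], [0, 0, 2.35, 0, 0.2], [0, 0, 2.35, 0, 0.2], [0, 0, 2.35, 0, 0.2]]}}

```text
time: 30.47
tool_pos: [0.3872, -0.2403, 0.0053]
ee_rot: [3.139, 0.002, 1.577]
wrist_force: [-0.0, 0.4, 0.3]
width: 0.0752
finger_force: 0.0
```

```bash
python3 - <<'E'
from h import *
plan(*fromg(-158.5,-1.6,2),90.2)
E
```

```text
t 30.47 pos [ 0.3872 -0.2403  0.0053] yaw 90.3 j [-0.68  0.01  1.87  0.    1.26 -0.69] w 0.0752 F [-0.   0.4  0.3] | units [ 0.04 -0.03  0.13] turn 0.02
```

Emit:
{"name": "servo_tool", "arguments": {"moves": [[0, 0, 0.13, 0, 0.3], [0, 0, 0.15, 0, 0.4], [0, 0, 0.15, 0, 0.5], [0, 0, 0.15, 0, 0.6], [0, 0, 0.15, 0, 0.65], [0, 0, 0.15, 0, 0.7], [0, 0, 0.15, 0, 0.75], [0, 0, 0.15, 0, 1], [0, 0, 0.15, 0, 1], [0, 0, 0.15, 0, 1]]}}

```text
time: 31.3
tool_pos: [0.3862, -0.2395, 0.0003]
ee_rot: [3.141, 0.0, 1.576]
wrist_force: [-0.5, 1.4, 5.4]
width: 0.0249
finger_force: 30.3
```

Emit:
{"name": "servo_tool", "arguments": {"moves": [[0, 0, 0, 0, 1], [0, 0, 0, 0, 1]]}}

```text
time: 31.47
tool_pos: [0.3862, -0.2395, 0.0003]
ee_rot: [3.141, 0.0, 1.576]
wrist_force: [-0.9, 0.6, 5.7]
width: 0.0251
finger_force: 30.3
```

Emit:
{"name": "servo_tool", "arguments": {"moves": [[0, 0, -0.4, 0, 1], [0, 0, -1, 0, 1], [0, 0, -2, 0, 1], [0, 0, -3.5, 0, 1], [0, 0, -4.8, 0, 1], [0, 0, -5, 0, 1], [0, 0, -5, 0, 1]]}}

```text
time: 32.05
tool_pos: [0.3874, -0.2404, 0.1274]
ee_rot: [3.137, 0.004, 1.576]
wrist_force: [-1.0, -0.3, -2.6]
width: 0.025
finger_force: 29.9
```

```bash
python3 - <<'E'
import h
from h import *
s=ld('top0m')
# case frame rectification via G0/gx trick
a=np.radians(46.1);h.G0=np.array([.6325,.130]);h.gx=np.array([np.cos(a),np.sin(a)]);h.gy=np.array([-np.sin(a),np.cos(a)])
m=rect(s,-125,125,-75,75,.026,1.0).mean(2)
print('across y (75..-75), x in +-20:');print(np.c_[np.arange(75,-75,-3),m[105:145].mean(0)[::3].round(0)].astype(int).tolist())
print('ends x: ');print(np.c_[np.arange(125,-125,-3)[:84],m[:,55:95].mean(1)[::3].round(0)[:84]].astype(int).tolist())
for x in(-80,-40,0,40,80):
    r=m[125-x-8:125-x+8].mean(0); print(x,'brightest near +y edge',75-(10+r[10:45].argmax()),'steepest drops',75-np.argsort(np.diff(r))[:3],'rise',75-np.argsort(-np.diff(r))[:3])
plan(.6408,.1385,.12,46.1)
E
```

```text
across y (75..-75), x in +-20:
[[75, 170], [72, 170], [69, 170], [66, 169], [63, 167], [60, 161], [57, 145], [54, 118], [51, 91], [48, 83], [45, 90], [42, 94], [39, 86], [36, 69], [33, 50], [30, 38], [27, 34], [24, 34], [21, 34], [18, 34], [15, 34], [12, 34], [9, 34], [6, 34], [3, 34], [0, 34], [-3, 34], [-6, 34], [-9, 34], [-12, 33], [-15, 33], [-18, 33], [-21, 33], [-24, 34], [-27, 34], [-30, 35], [-33, 37], [-36, 42], [-39, 48], [-42, 55], [-45, 64], [-48, 80], [-51, 100], [-54, 121], [-57, 140], [-60, 155], [-63, 164], [-66, 168], [-69, 168], [-72, 168]]
ends x: 
[[125, 168], [122, 167], [119, 163], [116, 156], [113, 142], [110, 124], [107, 102], [104, 80], [101, 63], [98, 53], [95, 48], [92, 44], [89, 40], [86, 37], [83, 35], [80, 34], [77, 34], [74, 34], [71, 33], [68, 34], [65, 34], [62, 34], [59, 33], [56, 33], [53, 34], [50, 34], [47, 34], [44, 34], [41, 34], [38, 34], [35, 34], [32, 34], [29, 35], [26, 35], [23, 34], [20, 34], [17, 34], [14, 34], [11, 34], [8, 34], [5, 34], [2, 34], [-1, 34], [-4, 34], [-7, 33], [-10, 34], [-13, 34], [-16, 34], [-19, 34], [-22, 34], [-25, 3
[... 205 characters left out ...]
2, 69], [-85, 82], [-88, 86], [-91, 82], [-94, 72], [-97, 63], [-100, 65], [-103, 80], [-106, 108], [-109, 136], [-112, 157], [-115, 168], [-118, 172], [-121, 173], [-124, 174]]
-80 brightest near +y edge 65 steepest drops [54 55 53] rise [-55 -56 -54]
-40 brightest near +y edge 65 steepest drops [55 56 36] rise [-52 -51 -53]
0 brightest near +y edge 65 steepest drops [54 55 53] rise [-52 -51 -53]
40 brightest near +y edge 65 steepest drops [57 56 58] rise [-51 -50 -52]
80 brightest near +y edge 65 steepest drops [39 57 38] rise [-51 -49 -50]
t 32.05 pos [ 0.3874 -0.2404  0.1274] yaw 90.3 j [-0.68 -0.1   1.71  0.    1.52 -0.69] w 0.025 F [-1.  -0.3 -2.6] | units [15.1  10.22  0.29] turn 7.37
```

Case edge profiles put its centre about (.642,.134), yaw about 47.3°. The clamp is held shut at 25 mm. Carrying it over.

Emit:
{"name": "servo_tool", "arguments": {"moves": [[1.2, 0.8, -0.9, 0.7, 1], [2.4, 1.7, -0.9, 1.4, 1], [3.6, 2.5, -0.9, 2.1, 1], [4.8, 3.4, -0.9, 2.8, 1], [6, 4.2, -0.9, 3.5, 1], [7.2, 5, -0.9, 4.2, 1], [8.4, 5.8, -0.9, 4.9, 1], [9.6, 6.7, -0.9, 5.6, 1], [10.8, 7.5, -0.9, 6.3, 1], [12, 8.4, -0.9, 7.1, 1]]}}

```text
time: 32.88
tool_pos: [0.5932, 0.0636, 0.1435]
ee_rot: [-3.137, 0.004, 0.829]
wrist_force: [0.8, -0.2, -1.8]
width: 0.0251
finger_force: 29.9
```

```bash
python3 - <<'E'
from h import *
plan(.6505,.1429,.15,47.3)
E
```

```text
t 32.88 pos [0.5932 0.0636 0.1435] yaw 47.5 j [0.01 0.21 1.35 0.   1.58 0.75] w 0.0251 F [ 0.8 -0.2 -1.8] | units [ 3.89 -0.45 -0.27] turn 0.04
```

Emit:
{"name": "servo_tool", "arguments": {"moves": [[1, -0.1, 0, 0, 1], [2, -0.2, 0, 0, 1], [3, -0.3, 0, 0, 1], [3.6, -0.4, 0, 0, 1], [3.6, -0.4, 0, 0, 1], [3.6, -0.4, 0, 0, 1], [3.6, -0.4, 0, 0, 1]]}}

```text
time: 33.47
tool_pos: [0.6462, 0.1343, 0.145]
ee_rot: [-3.139, 0.004, 0.832]
wrist_force: [1.2, -0.2, -2.0]
width: 0.0251
finger_force: 29.9
```

```bash
python3 - <<'E'
from h import *
plan(.6505,.1429,.04,47.3)
E
```

```text
t 33.47 pos [0.6462 0.1343 0.145 ] yaw 47.7 j [ 0.12  0.35  1.17 -0.    1.62  0.86] w 0.0251 F [ 1.2 -0.2 -2. ] | units [ 0.38 -0.1   4.2 ] turn 0.07
```

Emit:
{"name": "servo_tool", "arguments": {"moves": [[0.35, -0.1, 0.8, 0, 1], [0.35, -0.1, 1.8, 0, 1], [0.35, -0.1, 2.8, 0, 1], [0.35, -0.1, 3.8, 0, 1], [0.35, -0.1, 4, 0, 1], [0.35, -0.1, 4, 0, 1], [0.35, -0.1, 4, 0, 1]]}}

```text
time: 34.05
tool_pos: [0.6517, 0.1425, 0.0482]
ee_rot: [3.141, -0.0, 0.832]
wrist_force: [-0.4, -0.5, -1.5]
width: 0.025
finger_force: 29.9
```

```bash
python3 - <<'E'
import h
from h import *
plan(.6505,.1429,.008,47.3)
s=avg('top14',6)
a=np.radians(47.3);h.G0=np.array([.6424,.1341]);h.gx=np.array([np.cos(a),np.sin(a)]);h.gy=np.array([-np.sin(a),np.cos(a)])
m=rect(s,-125,125,-75,75,.03,.125).mean(2)
for i,r in enumerate(m): print('%4d'%(125-8*i),' '.join('%3d'%v for v in r))
E
```

```text
t 34.05 pos [0.6517 0.1425 0.0482] yaw 47.7 j [ 0.13  0.42  1.28 -0.    1.44  0.87] w 0.025 F [-0.4 -0.5 -1.5] | units [-0.02 -0.05  1.61] turn 0.06
 125  91  93  92  90  88  87  83  83  82  82  81  81  79  79  75  73  72  70  70
 117  90  92  93  91  91  87  87  84  84  82  82  82  80  79  79  77  74  73  70
 109  89  91  92  92  93  91  88  86  85  82  81  82  81  81  80  78  76  75  72
 101  85  88  90  92  92  93  90  89  87  86  84  82  82  81  81  81  79  77  75
  93  84  87  87  91  92  92  92  90  89  88  86  84  83  82  82  81  81  79  77
  85  82  85  87  88  90  93  92  91  91  89  87  87  85  84  82  81  80  80  80
  77  81  82  85  85  88  89  91  93  93  93  91  89  86  86  84  82  82  80  81
  69  80  81  83  83  87  87  89  92  92  92  92  91  89  85  85  83  82  82  77
  61  79  81  82  83  84  85  87  89  91  92  93  92  91  89  88  86  84  79  70
  53  77  80  80  81  82  83  85  87  88  89  92  94  93  90  89  87  83  74  62
  45  74  76  78  80  80  82  83  85  87  89  90  91  91  92  91  89  80  68  54
  37  72  76  76  78  80  82  81  84  84  86  87  89  91  93
[... 940 characters left out ...]
  51  47  33  24  61 116 103  39  49  62  78  86  84
 -67  38  40  42  44  48  45  46  36  24  20  36  55  38  30  52  62  81  87  77
 -75  37  38  39  42  43  42  38  27  20  16  15  18  18  28  49  62  82  86  73
 -83  38  38  38  39  39  35  27  29  20  24  23  19  19  29  49  62  86 109  81
 -91  54  40  36  36  35  40  50  51  46  48  48  41  29  33  50  67 107 147  97
 -99 122  97  43  33  40  73  86  85  88  86  87  75  53  51  58  87 152 167 120
-107 170 159  87  39  54  70  70  69  75  71  70  57  53  57  77 134 169 175 157
-115 176 176 117  77  85  84  78  80  87  79  68  67  67  73 118 168 171 176 175
-123 179 178 157 148 156 155 149 157 152 120  89  86 105 138 157 173 173 174 177
```

```bash
python3 - <<'E'
import h
from h import *
s=ld('top14')
a=np.radians(47.3);h.G0=np.array([.6424,.1341]);h.gx=np.array([np.cos(a),np.sin(a)]);h.gy=np.array([-np.sin(a),np.cos(a)])
m=rect(s,-105,-20,-40,40,.053,1/4).mean(2)
print('    ',' '.join('%3d'%v for v in range(40,-40,-4)))
for i,r in enumerate(m): print('%4d'%(-20-4*i),' '.join('%3d'%v for v in r))
E
```

```text
40  36  32  28  24  20  16  12   8   4   0  -4  -8 -12 -16 -20 -24 -28 -32 -36
 -20  71  73  74  76  75  77  79  79  78  78  75  70  65  62  54  41  30  32  47  73
 -24  70  73  73  74  74  75  76  77  77  76  71  66  62  55  43  30  29  36  53  73
 -28  68  71  71  72  73  74  74  76  74  71  67  64  56  46  34  27  32  42  61  82
 -32  68  69  69  71  72  73  74  73  69  65  64  58  47  35  28  28  38  51  69  92
 -36  65  67  69  71  70  72  70  68  64  63  59  50  38  30  26  33  44  53  74 100
 -40  65  65  68  68  69  70  67  64  61  59  50  41  32  28  29  39  47  56  75 106
 -44  64  63  65  67  67  66  63  60  59  52  41  34  29  27  28  37  47  55  77 107
 -48  63  65  64  66  65  62  60  57  53  43  34  35  39  38  30  40  48  58  75 102
 -52  62  63  63  64  62  59  56  52  44  34  36  54  68  57  38  39  48  55  71  96
 -56  62  63  63  61  60  55  50  45  35  35  57  87  96  80  48  42  47  55  66  86
 -60  60  60  59  57  56  52  47  37  31  52  89 114 119  89  53  41  48  54  63  75
 -64  59  58  55  53  52  49  39  29  37  74 111 134 128  92  51  43  49  55  60  71
 -68  57  55  53  51  48  41  30  26  46  86 126 142 130  93  52  42  50  53  59  70
 -72  53  51  50  48  41  32  26  26  50  90 123 135 122  89  48  42  49  54  60  70
 -76  51  48  46  42  34  26  23  25  46  79 105 110 101  68  39  41  48  54  61  69
 -80  46  45  42  37  28  23  21  22  39  57  70  77  62  40  31  41  50  54  60  70
 -84  46  44  37  30  24  20  18  22  27  36  44  42  34  24  28  41  50  55  61  71
 -88  42  38  31  25  22  18  16  18  20  22  23  22  19  20  26  39  50  54  60  72
 -92  37  32  28  24  22  18  18  17  14  16  18  19  18  19  26  39  47  53  61  71
 -96  32  26  28  28  23  17  21  22  20  21  21  19  18  20  27  39  48  54  62  72
-100  29  27  30  30  25  21  23  26  25  24  20  19  19  21  28  39  47  54  61  72
-104  38  38  41  41  37  34  36  35  38  34  30  30  25  25  29  38  48  54  62  75
```

Jaw centre is about (-68,-4) in the case frame, so the clamp is aligned. Lowering.

Emit:
{"name": "servo_tool", "arguments": {"moves": [[0.15, 0, 0.4, 0, 1], [0.15, 0, 0.7, 0, 1], [0.15, 0, 1, 0, 1], [0.15, 0, 1.2, 0, 1], [0.15, 0, 1.4, 0, 1], [0.15, 0, 1.55, 0, 1], [0.15, 0, 1.55, 0, 1], [0.15, 0, 1.55, 0, 1]]}}

```text
time: 35.02
tool_pos: [0.654, 0.146, 0.0083]
ee_rot: [-3.141, 0.0, 0.833]
wrist_force: [-0.4, 0.6, -1.6]
width: 0.0248
finger_force: 29.9
```

```bash
python3 - <<'E'
from h import *
plan(.654,.145,.006,47.7)
E
```

```text
t 35.02 pos [0.654  0.146  0.0083] yaw 47.7 j [0.14 0.46 1.31 0.   1.37 0.87] w 0.0248 F [-0.4  0.6 -1.6] | units [-0.03  0.03  0.09] turn 0.0
```

Emit:
{"name": "servo_tool", "arguments": {"moves": [[0, 0, 0.05, 0, 1], [0, 0, 0.1, 0, 1], [0, 0, 0.1, 0, 1], [0, 0, 0.1, 0, 0.7], [0, 0, 0.1, 0, 0.6], [0, 0, 0.1, 0, 0.57], [0, 0, 0.1, 0, 0.57], [0, 0, 0.1, 0, 0.57]]}}

```text
time: 35.68
tool_pos: [0.6544, 0.1461, 0.0065]
ee_rot: [3.141, -0.001, 0.833]
wrist_force: [-0.9, -1.1, 0.2]
width: 0.0408
finger_force: 0.0
```

Emit:
{"name": "servo_tool", "arguments": {"moves": [[0, 0, -0.3, 0, 0.57], [0, 0, -1, 0, 0.57], [0, 0, -2, 0, 0.57], [0, 0, -3.5, 0, 0.57], [0, 0, -5, 0, 0.57], [0, 0, -6, 0, 0.57], [0, 0, -6, 0, 0.57]]}}

```text
time: 36.27
tool_pos: [0.6579, 0.1466, 0.166]
ee_rot: [3.132, -0.012, 0.833]
wrist_force: [-0.1, -0.6, 0.9]
width: 0.0402
finger_force: 0.0
```

```bash
python3 - <<'E'
from h import *
plan(.35,-.25,.25,47.7)
E
```

```text
t 36.27 pos [0.6579 0.1466 0.166 ] yaw 47.7 j [0.14 0.36 1.12 0.   1.64 0.87] w 0.0402 F [-0.1 -0.6  0.9] | units [-19.98   1.6   -3.58] turn 0.0
```

Emit:
{"name": "servo_tool", "arguments": {"moves": [[0, 0, -1.5, 0, 0.5], [-1.6, 0, -3, 0, 0.5], [-3.2, 0, -3.5, 0, 0.5], [-4.8, 0, -3.5, 0, 0.5], [-6.4, 0, -3.5, 0, 0.5], [-8, 0, -3.5, 0, 0.5], [-9.6, 0, -3.5, 0, 0.5], [-11.2, 0, -3.5, 0, 0.5], [-12.8, 0, -3.5, 0, 0.5], [-14.4, 0, -3.5, 0, 0.5]]}}

```text
time: 37.1
tool_pos: [0.41, -0.1211, 0.2433]
ee_rot: [3.142, 0.0, 0.833]
wrist_force: [0.6, -0.4, 0.1]
width: 0.0466
finger_force: 0.0
```

Emit:
{"name": "servo_tool", "arguments": {"moves": [[-1.6, 0, 0, 0, 0.5], [-3.2, 0, 0, 0, 0.5], [-4.8, 0, 0, 0, 0.5], [-6.4, 0, 0, 0, 0.5], [-8, 0, 0, 0, 0.5], [-9.6, 0, 0, 0, 0.5], [-11.2, 0, 0, 0, 0.5], [-12.8, 0, 0, 0, 0.5], [-14.4, 0, 0, 0, 0.5], [-15, 0, 0, 0, 0.5]]}}

```text
time: 37.93
tool_pos: [0.156, -0.4001, 0.2428]
ee_rot: [-3.14, 0.001, 0.828]
wrist_force: [0.2, 1.0, 0.1]
width: 0.0477
finger_force: 0.0
```

```bash
python3 - <<'E'
import h
from h import *
plan(.1,-.45,.25,47.7)
s=avg('top15',8)
def go(c,yw):
    a=np.radians(yw);h.G0=np.array(c);h.gx=np.array([np.cos(a),np.sin(a)]);h.gy=np.array([-np.sin(a),np.cos(a)])
go([.6424,.1341],47.3)
m=rect(s,-110,110,-55,65,.0105,1/5).mean(2)
print('case    ',' '.join('%3d'%v for v in range(65,-55,-5)))
for i,r in enumerate(m): print('%4d'%(110-5*i),' '.join('%3d'%v for v in r))
A=ld('top0m')['image'];d=np.abs(A-s['image']).max(2)[195:250,225:295]
print('rest diff')
for r in d[::2,::3]: print(' '.join('%3d'%a for a in r))
E
```

```text
t 37.93 pos [ 0.156  -0.4001  0.2428] yaw 47.4 j [-1.33 -0.19  1.56 -0.    1.77 -0.59] w 0.0477 F [0.2 1.  0.1] | units [-2.99 -0.3  -0.29] turn -0.04
case      65  60  55  50  45  40  35  30  25  20  15  10   5   0  -5 -10 -15 -20 -25 -30 -35 -40 -45 -50
 110  61  59  56  55  50  47  43  41  44  64  95 114 113 109 114 118 114 110 113 117 116 118 117 119
 105  61  58  55  52  48  44  40  40  43  56  69  76  76  76  77  79  78  75  76  81  81  77  79  87
 100  58  56  52  48  44  42  39  39  43  48  55  57  57  58  59  57  58  60  58  58  59  59  59  73
  95  56  53  50  46  41  40  38  39  44  46  47  50  53  52  50  51  53  51  48  49  50  51  56  76
  90  53  49  46  43  40  39  38  40  41  42  42  44  45  44  42  42  44  42  42  43  44  48  54  75
  85  52  48  45  41  38  38  39  39  44  48  52  52  49  40  37  41  47  51  50  50  45  46  57  73
  80  50  47  41  38  40  39  38  46  66  83  90  89  75  53  43  55  77  91  90  79  61  53  56  75
  75  46  43  40  39  40  39  46  73 106 123 126 130 119  82  64  92 120 127 125 114  87  63  61  71
  70  44  40  38  38  40  43  65 107
[... 5597 characters left out ...]
  40  30  59  78 125 123 128
  5   0   4   9   7  10  10  14  16  18  21  25  34  31  53  65  41  22  37  29  51 108 127 135
  5   0   6  11   4  11  10  14  18  21  21  26  29  40  13  64  70  59  24  22  71 118 132 132
  4   0   4  11   2  10  11  14  16  20  24  24  27  29  36  42  74  73  26  47  77 135 134 136
  4   0   5  12  10   7  11  13  12  17  19  20  19  21  26  22  73  81  63  78  61 122 145 148
  4   1   6  14  16   2   7   7  10  12  12  10  11  14  17  24  72  87  84 133 137 144 153 150
  2   2   7  11  16  16   1   0   4   7   6   3   4   6  12  17  39 125 117 157 160 157 152 144
  2   3   8  11  15  18   8   7   4   0   1   1   2   2   6  11  13 128 155 160 160 155 130 125
```

The clamp lies shut in the case: rings at (62,17) and (62,-19), jaw tip near -72, middle within about 4 mm. The arm still hides the rest, so I'll swing it left to check the rod.

Emit:
{"name": "servo_tool", "arguments": {"moves": [[1.6, 0.1, -1, 0, 0.5], [3.2, 0.2, -2, 0, 0.5], [4.8, 0.4, -2, 0, 0.5], [6.4, 0.5, -2, 0, 0.5], [8, 0.6, -2, 0, 0.5], [9.6, 0.8, -2, 0, 0.5], [11.2, 0.9, -2, 0, 0.5], [12.8, 1, -2, 0, 0.5], [14.4, 1.1, -2, 0, 0.5], [16, 1.2, -2, 0, 0.5]]}}

```text
time: 39.17
tool_pos: [0.4521, -0.1188, 0.2941]
ee_rot: [3.14, -0.001, 0.836]
wrist_force: [1.0, -0.5, -0.3]
width: 0.0472
finger_force: 0.0
```

Emit:
{"name": "servo_tool", "arguments": {"moves": [[0.8, -1.4, 0, 0, 0.5], [1.6, -2.8, 0, 0, 0.5], [2.4, -4.2, 0, 0, 0.5], [3.2, -5.6, 0, 0, 0.5], [4, -7, 0, 0, 0.5], [4.8, -8.4, 0, 0, 0.5], [5.6, -9.8, 0, 0, 0.5], [6.4, -11.2, 0, 0, 0.5], [7.2, -12.6, 0, 0, 0.5], [8, -14, 0, 0, 0.5]]}}

```text
time: 40.0
tool_pos: [0.3245, 0.2639, 0.2942]
ee_rot: [3.141, -0.002, 0.835]
wrist_force: [1.0, 0.3, 0.5]
width: 0.0471
finger_force: 0.0
```

Emit:
{"name": "servo_tool", "arguments": {"moves": [[0, -1.6, 0, -1, 0.5], [0, -3.2, 0, -2, 0.5], [0, -4.8, 0, -3, 0.5], [-0.5, -6.4, 0, -4, 0.5], [-1, -8, 0, -5, 0.5], [-1.5, -9.6, 0, -6, 0.5], [-2, -11, 0, -7, 0.5], [-2.5, -12, 0, -8, 0.5], [-3, -12, 0, -9, 0.5], [-3, -12, 0, -9, 0.5]]}}

```text
time: 40.83
tool_pos: [0.0509, 0.4073, 0.2942]
ee_rot: [-3.141, -0.001, 1.784]
wrist_force: [0.1, 0.0, -0.8]
width: 0.0467
finger_force: 0.0
```

```bash
python3 - <<'E'
import h
from h import *
plan(.21,.508,.25,90)
s=avg('top16',8)
A=ld('top0m')['image'];d=np.abs(A-s['image']).max(2)[190:250,225:295]
print('rest diff')
for r in d[::2,::3]: print(' '.join('%3d'%a for a in r))
E
```

```text
t 40.83 pos [0.0509 0.4073 0.2942] yaw 102.2 j [ 1.31 -0.23  1.49  0.    1.88  1.1 ] w 0.0467 F [ 0.1  0.  -0.8] | units [2.59 7.07 1.77] turn 2.03
rest diff
  0   0   2   1   2   0   2   9   5   6  59  99  79  96   8   2   1   1   1   0   0   2   2   2
  1   1   0   1   1   1   2   1   1   1   5  57  95  94  50   8   1   4   0   0   1   1   2   1
  1   0   1   1   1   1   0   2   0   0   1   5  25  70 116  68   6   1   1   1   0   1   2   1
  1   1   1   2   2   1   1   1   1   1   0   0   1  24  93 109  55   2   1   0   0   0   1   2
  2   1   2   2   1   1   2   1   1   1   0   1   1   1  23  94 108  28   0   0   2   3   1   2
  2   2   0   1   1   1   1   1   1   2   0   0   1   1   0  25  85  18   0   1   1   2   2   1
  2   2   1   1   2   1   0   2   2   1   1   1   1   1   0   1  12   1   2   1   2   3   2   1
  2   1   1   2   2   2   1   1   2   1   1   1   0   1   2   0   1   1   0   1   2   1   3   1
  2   2   1   2   0   2   1   0   1   1   2   1   0   0   1   1   0   1   1   1   2   0   1   2
  2   2   2   9   0   1   2   1   2   0   2   1   2   1   0   1   0   0   1   
[... 1237 characters left out ...]
   1   4   0   7   0   2   2
 79  59  75  87  85  83  69  80 128 137 140 137 104  55   6   3   1   2   1   4   7   1   2   1
120  67  59  80  85  82  84  61  92 130 141 142 143 113  27   2   0   0   1   2   2   1   1   2
 91  91  58  58  78  83  86  82  54 111 140 140 145 144  92  11   2   0   0   1   5   0   1   1
 36  35  42  48  62  81  90  91  71  70 119 140 143 149 152  77   5   2   1   2  10   1   2   1
 22  31  38  24  39  64  89  95  90  75  88 133 147 152 152 148  30   3   1   0   1   1   1   3
  9  12  17  24  23  22  67  89  90  89  55 100 142 150 153 158  82   3   1   2   1   1   2   1
  6   8  12  11  12  11   9  33  68  71  35  55 119 150 157 156 131  12   1   0   2   1   2   1
```

The rod on its rest looks practically identical to the first picture. Handing in.

```bash
python3 -c "
from bench import robot
print(robot.close_job())"
```

```text
the job is handed in; nothing more can be done
None
```

I handed the job in at about 41 s, and the hand-in call returned no verdict: the last pictures show the clamp shut in its case, its middle about 4 mm from the case centre, the rod back on its rest as at the start, and no sign of a knocked bottle or vial, though I did not check those separately.

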